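# Put the vegetable slicer and its insert plates away

### The arm

A 7-joint arm with a two-finger parallel gripper is mounted at the origin on the work surface. World frame = base frame: x ahead of the robot, y to its left, z up, the work surface at z = 0. Lengths are in mm, angles in rad, forces in N, time in s.
With the tool pointing down it reaches from about 425 to 975 mm from the base axis. Payload 16.7 kg.
Tool frame: the origin (TCP) lies midway between the tips of the shut fingers; the grasp point (between the pads) lies 19 mm behind it; z points along the fingers, y is the direction in which the jaws open and shut (so a half turn about z gives the same grasp; the last joint's range is limited). The gripper opens to 85 mm and grips with 20 to 120 N. Pads are 22 mm wide; open, the fingers measure 114 mm over their backs; the gripper's body (76 mm by 85 mm) begins 54 mm behind the grasp point. The pads swing forward as they close: fully open they stand 13 mm farther back than shut.
Start: joints at [-0.149, 0.426, 0.074, 1.606, -0.034, 1.111, -0.067], TCP at [674.964, -0.019, 231.302] pointing down, gripper open.
Joint ranges: [-2.85, 2.85], [-0.5, 2.14], [-1.23, 1.37], [0.21, 2.46], [-1.02, 4.16], [0.16, 2.05], [-2.73, 2.73]. Speed limits (rad/s): [1.89, 1.89, 2.39, 2.39, 3.01, 3.01, 3.01].

### API

Orientations are given as a unit quaternion [x, y, z, w].
In Python, from plant import robot gives the robot as it stands.
- The arm moves only by the tool send_rows, never from a script. Its argument "targets" is a list that holds one entry, the list of rows, each a list of 4 numbers: the shift along the tool's x, y, z each as a share of 0.5 m, from -1 to 1, then the turn about the tool's z as a share of 30 degrees, from -1 to 1. In form: [[[tx, ty, tz, roll], ...]]. A call has 1 to 20 rows; each row is the pose to reach, as a shift and turn from the pose commanded when the call began, along the tool's axes at that moment; what a row does not reach only later rows make up. A row lasts 1/10 s, in which the tool goes at most 50 mm and 8.59 degrees, less where a joint would pass 70% of its speed; a pose out of reach is approached as far as the arm can. A call with a number of a shift or a turn outside -1 to 1 is refused whole. A call with a gripper value outside its range is refused whole. "gripper" is the opening, from -1 (shut) to 1 (fully open), set as the call begins (left out, the last holds). The fingers move at their own pace and stop on an object; "force" is the grip in N (left out, the last holds). Time passes only in rows, so rows that repeat a pose let the fingers close. It gives the time, the measured TCP pose, the force and the opening at its end, in the units of the state.
- robot.get_obs(): the state, without advancing time (a new reading comes with each control period).
- robot.get_image(name): name is "scene" or "side" or "wrist"; returns the picture (384x512x3 uint8, red, green, blue); there is no depth.
- robot.camera_info(name): a dict with "fx", "fy", "cx", "cy" (pixels), "xyz" and "rotation" of the camera in the world. Camera axes: x right, y down, z forward; pixel columns grow to the right and rows downward; lengths in mm; the calibration is good to about 2 mm. The wrist camera is an equidistant fisheye: a pixel r from the principal point sees the ray r / f radians off the axis. A picture is of the moment at which its call begins: read the wrist's pose just before it. camera_info takes no time and is no camera call; for the wrist camera it gives the pose at the moment of the call.
- robot.finish_job(): hands the job in, once; it reports no verdict.
The state is a dict: "time": time; "qpos": joint angles; "qd": joint speeds; "joint_torque": joint torques, N m; "eef_pos": TCP position; "eef_rot": TCP orientation; "wrist_force": force on the tool from outside, world axes, zero at the start; "moment": the same for the moment, N m; "grip_width": finger opening in mm.
Only numpy, scipy, OpenCV 4.12 (cv2) and the standard library are available. Lean on these libraries where they do the work, as an engineer would, in place of code of your own. Each camera call takes 0.05 s, during which the arm holds its last target.

### The job

Put the vegetable slicer away after the washing-up. First roll its thickness thumbwheel back, click by click, until the red rib stands at the white pointer, without ever rolling on to blade release two clicks past it; only then free the green hand guard with its knob, slide it fully home over the blade, away from the robot, and lock it there with the knob again. Lay all the L-shaped insert plates flat in the grey tray, fins up and none on top of another or on the rim, and leave the jar, mug and bowl where they stand.

Things in the scene. Friction and masses are not known exactly. Their poses are not given: they have to be found in the camera images.
- wheel_axle (a point): Centre of the thickness thumbwheel on the slicer's side, 37 mm above the counter; does not turn with it. x: along the slicer's rails, away from the robot; y: along the axle, to the slicer; z up. Black wheel 18 mm wide, core radius 27.5 mm, 20 ribs (radius 2.2 mm, one red) on a 32 mm circle. Lower part sunk in a housing 94 x 35 mm, 28 mm high. A thin white pointer beside its top.
- wheel (a joint): Thumbwheel angle, rad; 0.314 a click, one rib a click. 0: red rib on top at the pointer (storage). Positive: top rolled to +x. Starts 3 to 5 clicks positive, so roll the top towards -x. -0.63 is blade release; stops at -0.80 and 2.60. A sprung roller holds each click (about 1 N at the edge to leave it); let go, it snaps to the nearest. Ribs stand at this angle plus multiples of 0.314 from the top towards +x.
- slicer: White slicer frame 350 x 120 mm, rails 52 mm high, fixed. Origin: middle of its underside, 90 mm in +y from the wheel's centre. x along the rails away from the robot, z up. Guard plate 104 x 124 mm, 52 to 59 mm high, dome to 84 mm, under the knob.
- guard (a joint): Slide of the green hand guard along the rails, m: 0 at the end near the robot (start), 0.120 fully home over the blade (end stop). Friction 1.5 N.
- knob_grip (a point): Middle of the black bar knob on the guard, on its turning axis, 104 mm above the counter, on the slicer's centre line; moves with the guard and turns with the knob. Bar 62 mm along this y, 14 mm thick along x, standing 91 to 117 mm above the counter. Can be pinched across its thickness from above; the guard can be slid by it.
- clamp (a joint): Angle of that knob, rad: 0 locked (bar across the slicer), 1.40 free (bar nearly along it); grows anticlockwise seen from above. Takes 0.04 N m and stays where left. Through a cam it drops a plunger into a hole at the near end and at home, or lifts it; the guard slides only above about 1.1, and the knob turns back to 0 only with the guard at one of these ends (within 2 mm).
- tray_in (a point): Centre of the inner floor of the grey tray, 4 mm above the counter; axes along its sides, fixed. Inside 206 mm (x) by 138 mm (y), walls 4 mm thick, rim 11 mm above that floor. Six plates, in head-to-tail pairs, just fill it with 5 mm gaps: plate points, in the tray's axes, at (8.5 + c, -25.5) yaw pi/2 and (-8.5 + c, 25.5) yaw -pi/2 for c = -68, 0, 68, mm.
- plate_green_mid (a point): Green insert plate, L-shaped, 8 mm thick, with a grip fin on top, 90 g; None if absent. Point: on the fin, 18 mm above the underside. x along fin and long leg, z up. From the point, mm: long leg x -40 to 57, y -23 to 6; tab x -40 to -11, y 6 to 40; fin x -18 to 18, y -6 to 6, from 8 to 36 above the underside
- plate_orange_mid (a point): Orange insert plate, same shape, size and axes as the green one. Absent in some starts (None)
- plate_blue_mid (a point): Blue insert plate, same shape, size and axes as the green one. Absent in some starts (None)
- plate_yellow_mid (a point): Yellow insert plate, same shape, size and axes as the green one. Absent in some starts (None)
- plate_red_mid (a point): Red insert plate, same shape, size and axes as the green one. Absent in some starts (None)
- plate_grey_mid (a point): Grey insert plate, same shape, size and axes as the green one. Absent in some starts (None)
- jar: Bystander: amber spice jar, 60 mm across, 100 mm tall, left of the slicer. Origin at the centre of its underside.
- mug: Bystander: blue mug, 76 mm across, 70 mm tall, at the right. Origin at the centre of its underside.
- bowl: Bystander: small white bowl, 92 mm across, 42 mm tall, beyond the tray. Origin at the centre of its underside.
Things that resemble listed ones, but are neither listed nor needed, are in the scene too. What is shaped like the part that bears plate_grey_mid but pink is not meant.

How it is judged (in metres and radians):
On the way, in this order (a step that is already met when the one before it is completed fails the run):
1. the thumbwheel's red rib stands at the pointer (within a third of a click) while the guard is still at the near end (value of joint wheel between -0.11 and 0.11 rad and value of joint guard below 0.03 m), for 0.3 s.
2. the hand guard is slid home over the blade, the wheel still at its mark (value of joint wheel between -0.11 and 0.11 rad and value of joint guard above 0.115 m), for 0.2 s.
3. the guard is locked at home with the knob (all of step 2 and value of joint clamp below 0.25 rad), for 0.2 s.
At the end, for the whole second after the job is handed in: Wheel within 0.11 rad (a third of a click) of the storage mark; guard within 5 mm of home; knob within 0.25 rad of locked; every plate present lies in the tray flat on its floor (within 3.5 mm and 0.08 rad), inside the walls and at rest (all of step 3 and angle between each of plate_green_mid, plate_orange_mid, plate_blue_mid, plate_yellow_mid, plate_red_mid, plate_grey_mid's own z axis and vertical below 0.08 rad and z of plate_green_mid in the frame of tray_in between 0.012 and 0.0215 m and x of plate_green_mid in the frame of tray_in between -0.082 and 0.082 m and y of plate_green_mid in the frame of tray_in between -0.048 and 0.048 m and linear speed of each of plate_green, plate_orange, plate_blue, plate_yellow, plate_red, plate_grey below 0.02 m/s and z of plate_orange_mid in the frame of tray_in between 0.012 and 0.0215 m and x of plate_orange_mid in the frame of tray_in between -0.082 and 0.082 m and y of plate_orange_mid in the frame of tray_in between -0.048 and 0.048 m and z of plate_blue_mid in the frame of tray_in between 0.012 and 0.0215 m and x of plate_blue_mid in the frame of tray_in between -0.082 and 0.082 m and y of plate_blue_mid in the frame of tray_in between -0.048 and 0.048 m and z of plate_yellow_mid in the frame of tray_in between 0.012 and 0.0215 m and x of plate_yellow_mid in the frame of tray_in between -0.082 and 0.082 m and y of plate_yellow_mid in the frame of tray_in between -0.048 and 0.048 m and z of plate_red_mid in the frame of tray_in between 0.012 and 0.0215 m and x of plate_red_mid in the frame of tray_in between -0.082 and 0.082 m and y of plate_red_mid in the frame of tray_in between -0.048 and 0.048 m and z of plate_grey_mid in the frame of tray_in between 0.012 and 0.0215 m and x of plate_grey_mid in the frame of tray_in between -0.082 and 0.082 m and y of plate_grey_mid in the frame of tray_in between -0.048 and 0.048 m); the robot touches nothing.
It fails at once if the wheel was rolled on to blade release (more than 1.5 clicks past the mark) (value of joint wheel below -0.48 rad).
It fails at once if a bystander was knocked over or pushed more than 6 cm (distance of any of jar, mug, bowl from where it was at the start of the episode above 0.06 m or angle between any of jar, mug, bowl's own z axis and vertical above 0.6 rad).
Of plate_green, plate_orange, plate_blue, plate_yellow, plate_red, plate_grey only 4 to 6 are there at a start; the rules pass over those that are not, and their reading is None.
At some moment in a run one of plate_green, plate_orange, plate_blue, plate_yellow, plate_red, plate_grey may be knocked a few centimetres aside while the robot is not near it.
Once in a run the grip may slacken for a moment while it holds something.
It also fails if it takes over 210 s, if anything falls off the work surface, if the arm or the gripper's body presses on something with over 40 N, if the wrist force passes 120 N, or if a joint passes its speed limit or range.

## Working session

There is one attempt and no reset: what is moved stays moved. The work goes in short steps, Python scripts to look and compute and a tool call to move; the robot and the scene stay as the last step left them, time stands still between calls to the robot, and variables do not carry over. Pictures are saved under pics/ and viewed, and the job is handed in when it is done.

Besides the shell and the picture viewer there is one more tool, called after "Emit:" as a command line: name --argument value ..., lists and objects as JSON in quotes. send_rows: Moves the arm, as the interface text tells. Its arguments: {"type":"object","properties":{"targets":{"type":"array","items":{"type":"array","items":{"type":"array","items":{"type":"number","minimum":-1,"maximum":1}}}},"gripper":{"type":"number"},"force":{"type":"number"}},"required":["targets"]}

```bash
mkdir -p pics; ls; python3 - <<'E'
from plant import robot
import cv2
for n in ("scene","side","wrist"):
    ci=robot.camera_info(n); print(n,ci)
    im=robot.get_image(n); cv2.imwrite(f"pics/a_{n}.png",im[:,:,::-1])
o=robot.get_obs(); print(o)
E
```

```text
pics
scene {'fx': 349.52584868006284, 'fy': 349.52584868006284, 'cx': 258.2226636824571, 'cy': 182.80995105278834, 'xyz': array([1215.04383512,   75.75121303, 1059.70880172]), 'rotation': array([ 0.64086234,  0.69862526, -0.2290261 , -0.22082856])}
side {'fx': 472.37885588115375, 'fy': 472.37885588115375, 'cx': 262.8202132016439, 'cy': 186.68314332750862, 'xyz': array([-474.13654079, -914.11085519,  948.35564779]), 'rotation': array([ 0.81096898, -0.33691512,  0.19272185, -0.43780794])}
wrist {'fx': 297.3186396354542, 'fy': 297.3186396354542, 'cx': 256.5593463476211, 'cy': 190.4544087056981, 'xyz': array([674.96686765,  77.73938412, 374.30582888]), 'rotation': array([ 9.88161557e-01,  2.36572038e-04, -4.71368698e-04,  1.53415968e-01])}
{'time': 0.15, 'qpos': array([-0.1494859 ,  0.4265975 ,  0.07385158,  1.60643628, -0.03409653,
        1.11080273, -0.06706548]), 'qd': array([-0.00023986, -0.00129366, -0.00168743, -0.00217288,  0.00104474,
       -0.00130724,  0.00062422]), 'joint_torque': array([ 3.53649346e-03, -9.50319314e+01,  3.76378521e+00, -4.63760948e+01,
        1.94719800e-02,  7.75260734e-03, -7.80283835e-05]), 'eef_pos': array([ 6.74693233e+02, -2.89497198e-02,  2.30775689e+02]), 'eef_rot': array([ 7.07108501e-01,  7.07104890e-01, -3.70346874e-04, -3.24609035e-04]), 'wrist_force': array([0.3394259 , 0.30629297, 0.18076465]), 'moment': array([-0.01926557,  0.0131637 , -0.0055182 ]), 'grip_width': 85.74922094922418}
```

View pics/a_scene.png

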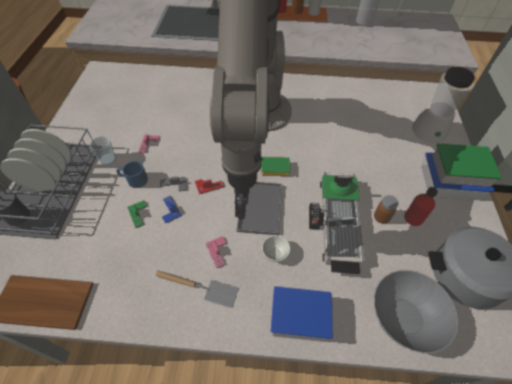

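View pics/a_side.png

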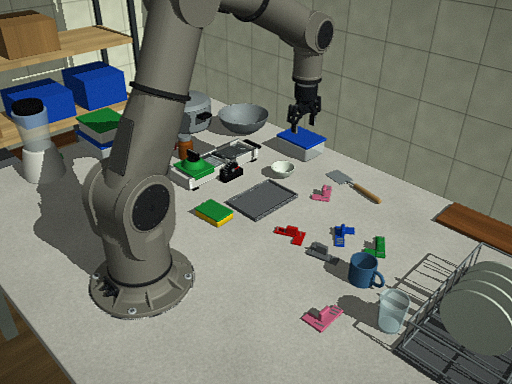

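View pics/a_wrist.png

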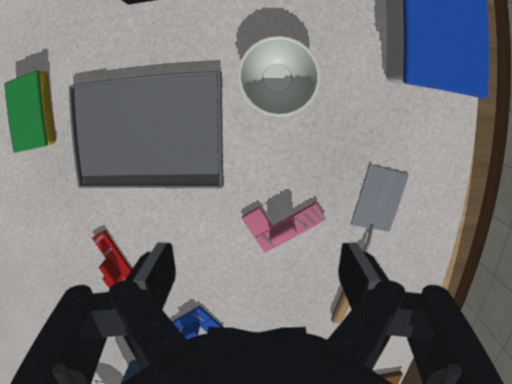

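Scene shows plates green (137,213), blue (171,210), red (209,186), grey (174,183). The lookalikes are pink at (148,143) and (217,250), plus the sponge at (276,166). Orange and yellow seem absent. The slicer wheel is at (316,215) and the knob at about (343,178).

```bash
cat > h.py <<'E'
from plant import robot
import numpy as np, cv2
from scipy.spatial.transform import Rotation as R
def snap(n,f=None):
    ci=robot.camera_info(n); im=robot.get_image(n)[:,:,::-1].copy()
    if f: cv2.imwrite(f"pics/{f}.png",im); np.save(f"pics/{f}.npy",np.array([ci],dtype=object),allow_pickle=True)
    return im,ci
def load(f): return cv2.imread(f"pics/{f}.png"),np.load(f"pics/{f}.npy",allow_pickle=True)[0]
def ray(n,ci,u,v):
    x=(u-ci['cx'])/ci['fx'];y=(v-ci['cy'])/ci['fy']
    if n=='wrist':
        r=np.hypot(x,y)+1e-12; d=np.array([x/r*np.sin(r),y/r*np.sin(r),np.cos(r)])
    else: d=np.array([x,y,1.])
    return R.from_quat(ci['rotation']).apply(d)
def onz(n,ci,u,v,z):
    d=ray(n,ci,u,v); c=np.array(ci['xyz']); return c+d*(z-c[2])/d[2]
def proj(n,ci,p):
    q=R.from_quat(ci['rotation']).inv().apply(np.array(p)-ci['xyz'])
    if n=='wrist':
        r=np.hypot(q[0],q[1]); t=np.arctan2(r,q[2]); s=t/(r+1e-12); return np.array([ci['cx']+ci['fx']*q[0]*s,ci['cy']+ci['fy']*q[1]*s])
    return np.array([ci['cx']+ci['fx']*q[0]/q[2],ci['cy']+ci['fy']*q[1]/q[2]])
def st():
    o=robot.get_obs(); e=R.from_quat(o['eef_rot']).as_matrix()
    print('t',round(o['time'],2),'tcp',o['eef_pos'].round(1),'toolx',e[:,0].round(3),'z',e[:,2].round(3),'F',o['wrist_force'].round(1),'g',round(o['grip_width'],1),'q',o['qpos'].round(2))
    return o
E
python3 - <<'E'
from h import *
ci=robot.camera_info('scene')
for nm,u,v,z in [('green',137,213,10),('blue',171,210,10),('red',209,186,10),('grey',174,183,10),('pink1',148,143,10),('pink2',217,250,10),('wheel',316,215,60),('knob',343,178,110),('slicfar',345,265,50),('jar',386,210,50),('mug',134,174,35),('bowl',278,249,30),('tray',264,208,4)]:
    print(nm,onz('scene',ci,u,v,z).round(0))
E
```

```text
green [ 594. -386.   10.]
blue [ 571. -271.   10.]
red [ 454. -155.   10.]
grey [ 453. -287.   10.]
pink1 [ 261. -439.   10.]
pink2 [711. -85.  10.]
wheel [578. 234.  60.]
knob [450. 322. 110.]
slicfar [745. 322.  50.]
jar [529. 477.  50.]
mug [ 443. -436.   35.]
bowl [699. 113.  30.]
tray [529.  57.   4.]
```

Emit:
send_rows --targets '[[[0.36,-0.2,0,0],[0.36,-0.2,0,0],[0.36,-0.2,0,0],[0.36,-0.2,0,0],[0.36,-0.2,0,0],[0.36,-0.2,0,0],[0.36,-0.2,0,0]]]'

```text
time: 0.85
eef_pos: [575.5, 178.9, 231.2]
eef_rot: [0.707, 0.707, -0.0, 0.0]
wrist_force: [-0.8, -1.4, 0.2]
grip_width: 85.7
```

```bash
python3 - <<'E'
from h import *
st()
im,ci=snap('wrist','b1')
cv2.imwrite('pics/b1x.png',cv2.resize(im,(800,600)))
E
```

```text
t 0.85 tcp [575.5 178.9 231.2] toolx [ 0.001  1.    -0.001] z [ 0.    -0.001 -1.   ] F [-0.8 -1.4  0.2] g 85.7 q [-0.41  0.31  0.    1.77  0.    1.06 -0.41]
```

View pics/b1x.png

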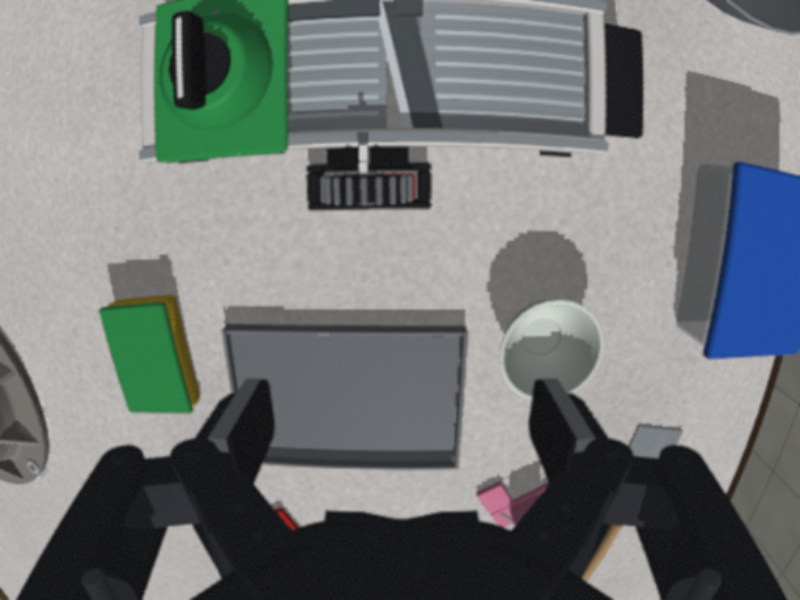

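Emit:
send_rows --targets '[[[0.2,0,0,0],[0.2,0,0,0],[0.2,0,0,0],[0.2,0,0,0]]]'

```text
time: 1.3
eef_pos: [575.5, 279.9, 230.7]
eef_rot: [0.707, 0.707, -0.0, -0.0]
wrist_force: [0.5, -1.0, 0.2]
grip_width: 85.4
```

```bash
python3 - <<'E'
from h import *
st()
im,ci=snap('wrist','b2')
cv2.imwrite('pics/b2x.png',cv2.resize(im,(800,600)))
c=onz('wrist',ci,256,190,50);print(c)
w=proj('wrist',ci,[578,234,60]);print(w)
cv2.imwrite('pics/b2w.png',cv2.resize(im[60:300,130:350],None,fx=2.5,fy=2.5,interpolation=cv2.INTER_CUBIC))
E
```

```text
t 1.3 tcp [575.5 279.9 230.7] toolx [-0.     1.    -0.001] z [-0.001 -0.001 -1.   ] F [ 0.5 -1.   0.2] g 85.4 q [-0.53  0.37 -0.03  1.69  0.01  1.09 -0.56]
[574.95122423 254.8774639   50.        ]
[258.66897482 210.19592723]
```

View pics/b2x.png

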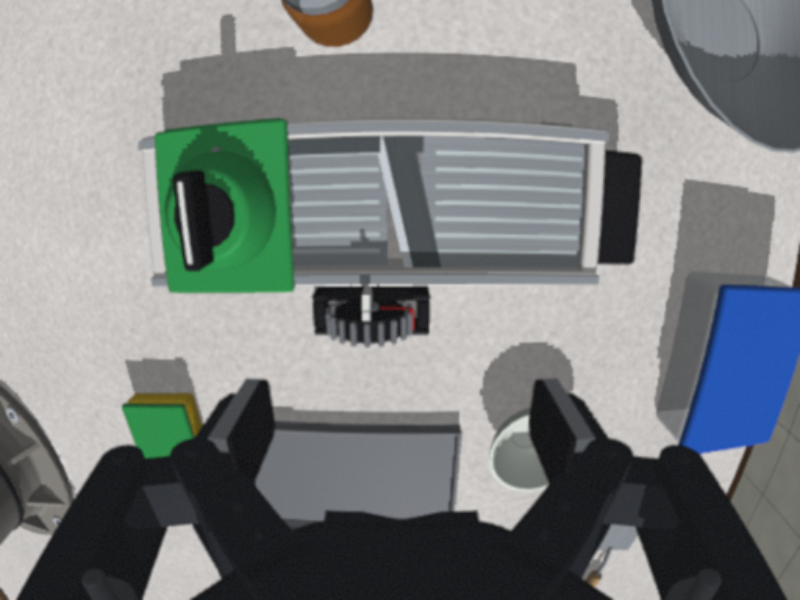

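View pics/b2w.png

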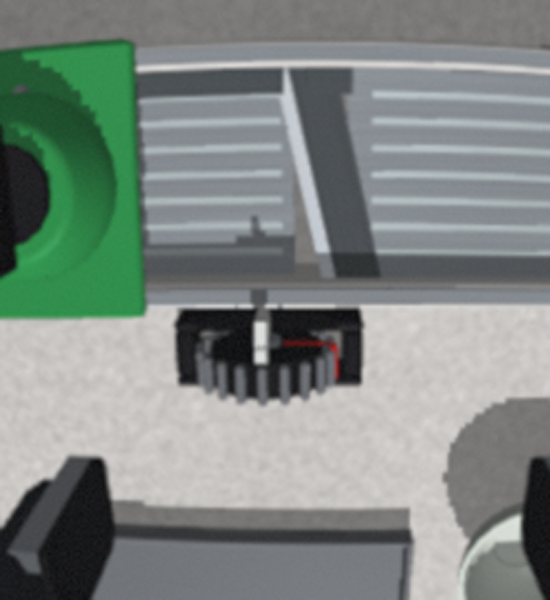

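```bash
python3 - <<'E'
from h import *
im,ci=load('b2')
s=.64
f=lambda u,v,z:onz('wrist',ci,u*s,v*s,z)
for nm,u,v,z in [('nearrailL',153,281,52),('nearrailR',598,279,52),('farL',140,142,52),('farR',607,134,52),('gNL',170,292,59),('gNR',294,290,59),('gFL',156,133,59),('gFR',286,120,59),('knobtop',190,222,117)]:
    print(nm,f(u,v,z).round(1))
# crop coords: scale2.5 offset (130,60)
g=lambda u,v,z:onz('wrist',ci,130+u/2.5,60+v/2.5,z)
for nm,u,v,z in [('hTL',180,311,28),('hTR',362,311,28),('hBL',180,384,28),('hBR',362,384,28),('ptr',261,338,71),('ribmid',262,385,69)]:
    print(nm,g(u,v,z).round(1))
E
```

```text
nearrailL [378.1 268.7  52. ]
nearrailR [726.4 270.   52. ]
farL [377.6 378.7  52. ]
farR [725.2 379.7  52. ]
gNL [396.8 261.6  59. ]
gNR [498.5 262.9  59. ]
gFL [396.5 383.4  59. ]
gFR [497.7 383.4  59. ]
knobtop [449.6 323.  117. ]
hTL [508.6 255.1  28. ]
hTR [597.8 255.1  28. ]
hBL [506.3 216.4  28. ]
hBR [598.5 216.8  28. ]
ptr [551.7 255.6  71. ]
ribmid [551.5 232.9  69. ]
```

```bash
python3 - <<'E'
from h import *
im,ci=load('b2')
big=cv2.resize(im[150:240,190:290],None,fx=6,fy=6,interpolation=cv2.INTER_CUBIC)
for k in range(-5,6):
    a=k*np.pi/10
    for y,col in ((225,(0,255,255)),(243,(0,255,0))):
        p=proj('wrist',ci,[552+33.5*np.sin(a),y,37+33.5*np.cos(a)])
        q=((p+0.5-[190,150])*6).astype(int); cv2.circle(big,tuple(int(t) for t in q),3,col,-1)
cv2.imwrite('pics/b2r.png',big)
E
```

```text
(no output)
```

View pics/b2r.png

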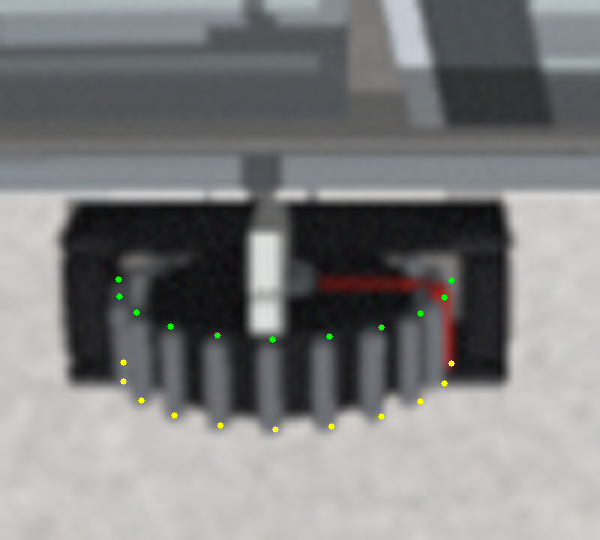

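Red rib at crop (448,325) is the fifth from the top, so it is 5 clicks positive; the wheel centre is about (552,235,37) and the slicer yaw about 0. I'll drag the wheel top towards -x with shut fingers.

Emit:
send_rows --targets '[[[-0.102,-0.035,0,0],[-0.102,-0.035,0.1,0],[-0.102,-0.035,0.2,0],[-0.102,-0.035,0.28,0],[-0.102,-0.035,0.28,0],[-0.102,-0.035,0.28,0],[-0.102,-0.035,0.28,0]]]' --gripper -1 --force 30

```text
time: 2.05
eef_pos: [559.1, 228.9, 93.7]
eef_rot: [0.708, 0.707, 0.001, 0.001]
wrist_force: [-0.7, 0.2, -0.1]
grip_width: -0.1
```

```bash
python3 - <<'E'
from h import *
st()
im,ci=snap('wrist','b3')
cv2.imwrite('pics/b3x.png',cv2.resize(im,(800,600)))
E
```

```text
t 2.05 tcp [559.1 228.9  93.7] toolx [0.001 1.    0.001] z [ 0.003  0.001 -1.   ] F [-0.7  0.2 -0.1] g -0.1 q [-0.47  0.46 -0.03  1.88  0.02  0.79 -0.51]
```

View pics/b3x.png

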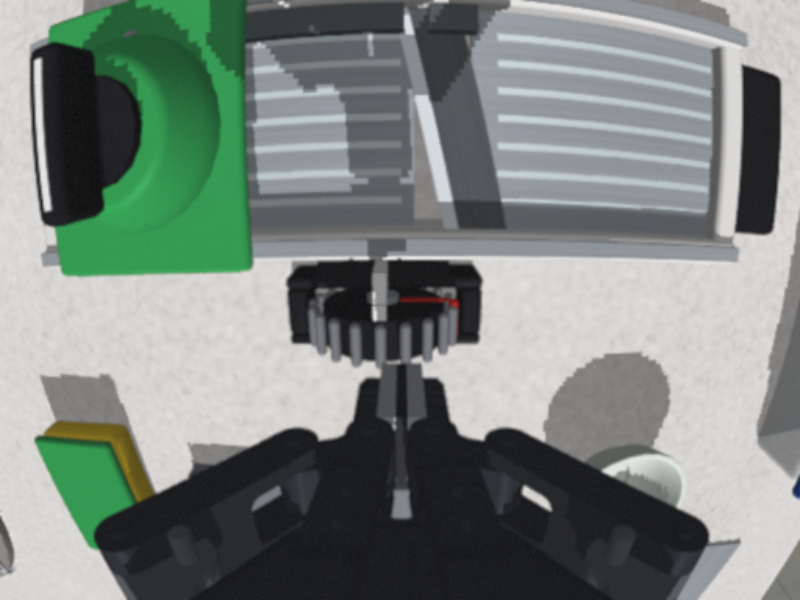

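Emit:
send_rows --targets '[[[0,0,0.02,0],[0,0,0.035,0],[0,0,0.042,0],[0,0,0.042,0],[0,0,0.042,0]]]'

```text
time: 2.6
eef_pos: [558.1, 229.0, 70.8]
eef_rot: [0.707, 0.707, 0.0, 0.0]
wrist_force: [-0.5, -1.8, 9.2]
grip_width: -0.2
```

```bash
python3 - <<'E'
from h import *
st()
E
```

```text
t 2.6 tcp [558.1 229.   70.8] toolx [0. 1. 0.] z [ 0.001  0.    -1.   ] F [-0.5 -1.8  9.2] g -0.2 q [-0.47  0.5  -0.03  1.9   0.02  0.75 -0.51]
```

Emit:
send_rows --targets '[[[0,-0.005,0,0],[0,-0.01,0,0],[0,-0.015,0,0],[0,-0.021,0,0],[0,-0.021,0,0]]]'

```text
time: 3.1
eef_pos: [547.3, 229.1, 70.9]
eef_rot: [0.707, 0.707, 0.0, 0.0]
wrist_force: [-1.1, -1.7, 11.9]
grip_width: 0.6
```

Emit:
send_rows --targets '[[[0,0,-0.02,0],[0,0,-0.04,0],[0,0,-0.04,0]]]'

```text
time: 3.4
eef_pos: [547.7, 229.4, 91.9]
eef_rot: [0.707, 0.707, 0.001, 0.0]
wrist_force: [-0.3, 0.2, 0.4]
grip_width: -0.2
```

```bash
python3 - <<'E'
from h import *
st()
im,ci=snap('wrist','b4')
cv2.imwrite('pics/b4x.png',cv2.resize(im[140:300,150:350],None,fx=4,fy=3.7,interpolation=2))
E
```

```text
t 3.4 tcp [547.7 229.4  91.9] toolx [0.    1.    0.001] z [ 0.002  0.001 -1.   ] F [-0.3  0.2  0.4] g -0.2 q [-0.48  0.45 -0.03  1.91  0.02  0.78 -0.52]
```

View pics/b4x.png

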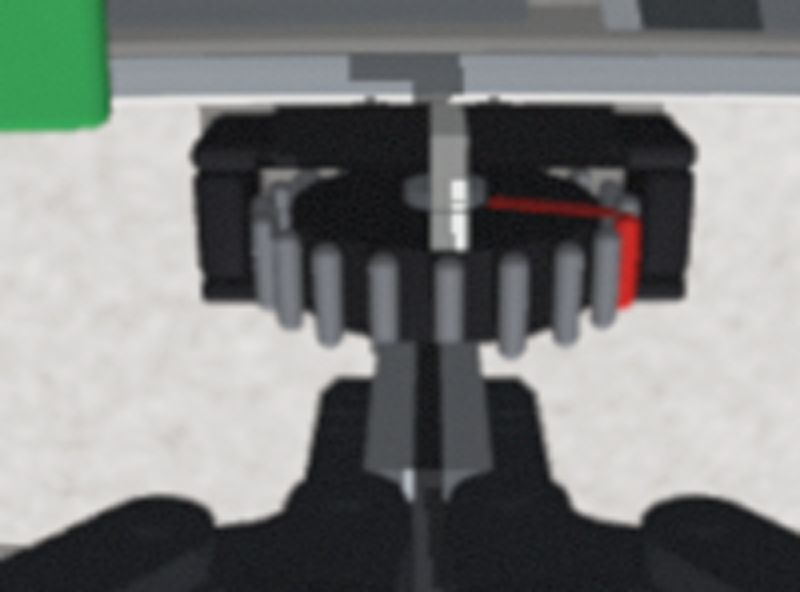

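Red rib is now fourth from the top (crop 627,260). One drag is exactly one click. Repeating.

Emit:
send_rows --targets '[[[0,0.021,0,0],[0,0.021,0.02,0],[0,0.021,0.035,0],[0,0.021,0.04,0],[0,0.021,0.04,0],[0,0.016,0.04,0],[0,0.011,0.04,0],[0,0.006,0.04,0],[0,0,0.04,0],[0,0,0.04,0],[0,0,0.02,0],[0,0,0,0],[0,0,0,0]]]'

```text
time: 4.75
eef_pos: [547.4, 229.3, 91.4]
eef_rot: [0.707, 0.707, 0.001, 0.0]
wrist_force: [0.5, 0.3, 0.1]
grip_width: -0.3
```

```bash
python3 - <<'E'
from h import *
st()
im,ci=snap('wrist','b5')
cv2.imwrite('pics/b5x.png',cv2.resize(im[140:300,150:350],None,fx=4,fy=3.7,interpolation=2))
E
```

```text
t 4.75 tcp [547.4 229.3  91.4] toolx [0.    1.    0.001] z [ 0.001  0.001 -1.   ] F [0.5 0.3 0.1] g -0.3 q [-0.48  0.45 -0.03  1.91  0.02  0.78 -0.52]
```

View pics/b5x.png

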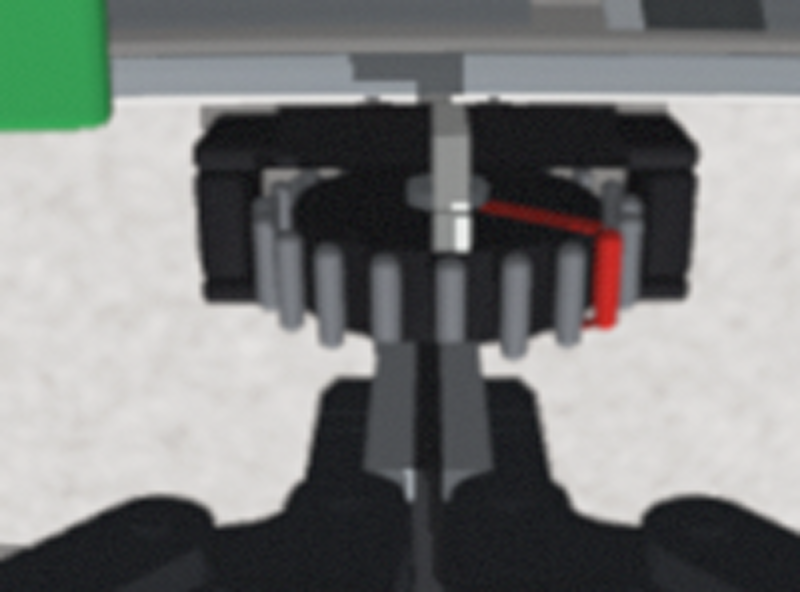

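Red rib now third (crop 607,280). Two more drags, then a look.

Emit:
send_rows --targets '[[[0,0.021,0,0],[0,0.021,0.02,0],[0,0.021,0.035,0],[0,0.021,0.04,0],[0,0.021,0.04,0],[0,0.016,0.04,0],[0,0.011,0.04,0],[0,0.006,0.04,0],[0,0,0.04,0],[0,0,0.04,0],[0,0,0.02,0],[0,0,0,0],[0,0,0,0]]]'

```text
time: 6.1
eef_pos: [547.4, 229.3, 91.4]
eef_rot: [0.707, 0.707, 0.001, 0.0]
wrist_force: [-0.5, -0.0, -0.8]
grip_width: 0.1
```

Emit:
send_rows --targets '[[[0,0.021,0,0],[0,0.021,0.02,0],[0,0.021,0.035,0],[0,0.021,0.04,0],[0,0.021,0.04,0],[0,0.016,0.04,0],[0,0.011,0.04,0],[0,0.006,0.04,0],[0,0,0.04,0],[0,0,0.04,0],[0,0,0.02,0],[0,0,0,0],[0,0,0,0]]]'

```text
time: 7.4
eef_pos: [547.4, 229.3, 91.3]
eef_rot: [0.707, 0.707, 0.001, 0.0]
wrist_force: [-0.8, -0.2, -0.1]
grip_width: -0.1
```

```bash
python3 - <<'E'
from h import *
st()
im,ci=snap('wrist','b6')
cv2.imwrite('pics/b6x.png',cv2.resize(im[140:300,150:350],None,fx=4,fy=3.7,interpolation=2))
E
```

```text
t 7.4 tcp [547.4 229.3  91.3] toolx [0.    1.    0.001] z [ 0.001  0.001 -1.   ] F [-0.8 -0.2 -0.1] g -0.1 q [-0.48  0.45 -0.03  1.91  0.02  0.78 -0.52]
```

View pics/b6x.png

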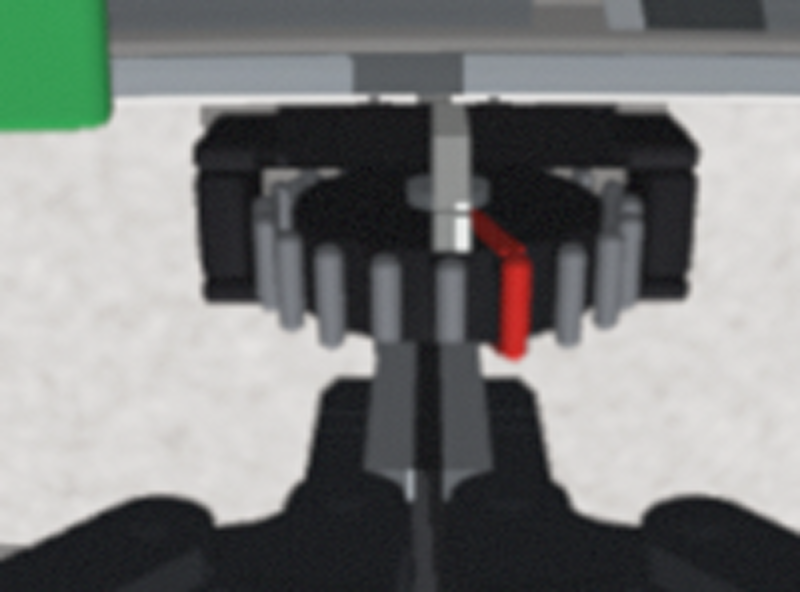

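Red rib one click away (crop 513,310). Last drag, then up over the knob's height.

Emit:
send_rows --targets '[[[0,0.021,0,0],[0,0.021,0.02,0],[0,0.021,0.035,0],[0,0.021,0.04,0],[0,0.021,0.04,0],[0,0.016,0.04,0],[0,0.011,0.04,0],[0,0.006,0.04,0],[0,0,0.04,0],[0,0,0.04,0],[0,0,0.02,0],[0,0,0,0],[0,0,0,0],[0,0,0,0]]]'

```text
time: 8.85
eef_pos: [546.9, 229.0, 90.3]
eef_rot: [0.707, 0.707, 0.0, -0.0]
wrist_force: [0.4, -0.8, -0.3]
grip_width: 0.3
```

```bash
python3 - <<'E'
from h import *
st()
im,ci=snap('wrist','b7')
cv2.imwrite('pics/b7x.png',cv2.resize(im[140:300,150:350],None,fx=4,fy=3.7,interpolation=2))
E
```

```text
t 8.85 tcp [546.9 229.   90.3] toolx [0. 1. 0.] z [ 0.  0. -1.] F [ 0.4 -0.8 -0.3] g 0.3 q [-0.48  0.46 -0.03  1.91  0.02  0.78 -0.52]
```

View pics/b7x.png

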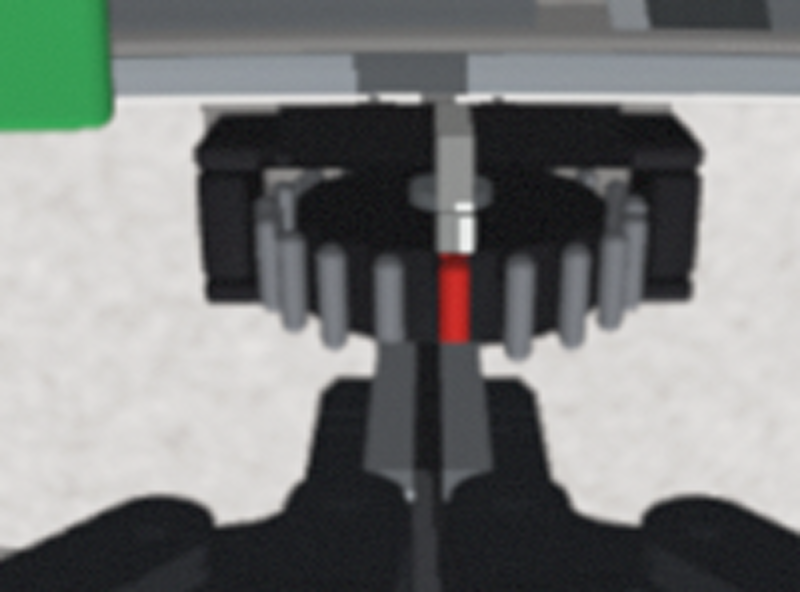

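Emit:
send_rows --targets '[[[0,0,-0.1,0],[0,0,-0.2,0],[0.08,-0.1,-0.28,0],[0.08,-0.194,-0.28,0],[0.08,-0.194,-0.28,0],[0.08,-0.194,-0.28,0],[0.08,-0.194,-0.28,0]]]' --gripper -0.1

```text
time: 9.6
eef_pos: [450.2, 268.8, 230.1]
eef_rot: [0.707, 0.707, 0.0, 0.0]
wrist_force: [0.3, -0.6, -0.8]
grip_width: 38.5
```

```bash
python3 - <<'E'
from h import *
st()
im,ci=snap('wrist','c1')
cv2.imwrite('pics/c1x.png',cv2.resize(im,(800,600)))
print(proj('wrist',ci,[449,324,117])*1.5625)
E
```

```text
t 9.6 tcp [450.2 268.8 230.1] toolx [-0.  1. -0.] z [ 0. -0. -1.] F [ 0.3 -0.6 -0.8] g 38.5 q [-0.6   0.18 -0.07  1.94  0.02  1.02 -0.68]
[398.37522326 195.20245274]
```

View pics/c1x.png

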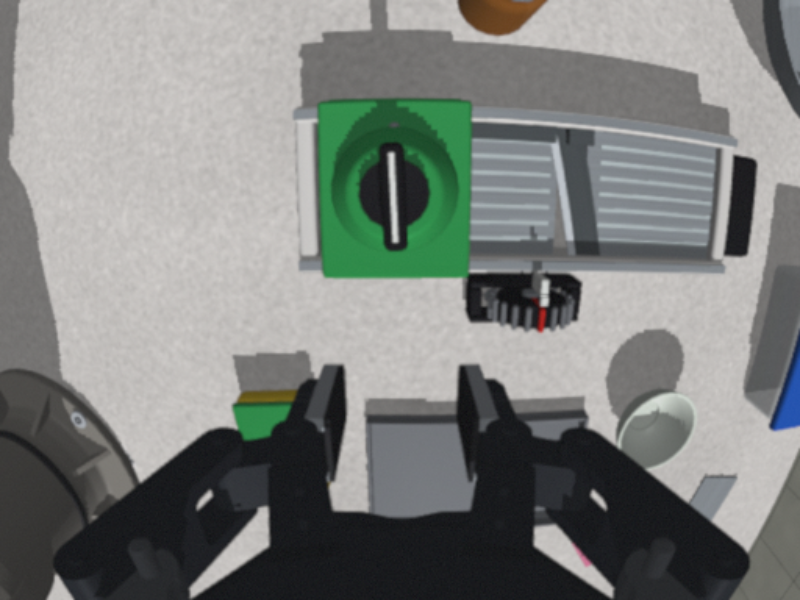

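```bash
python3 - <<'E'
from h import *
im,ci=load('c1'); s=.64
for u,v,z in [(391,143,117),(398,249,117),(394.5,196,117),(318,103,59),(324,277,59),(471,101,59),(468,275,59)]:
    print(onz('wrist',ci,u*s,v*s,z).round(1))
E
```

```text
[445.  352.9 117. ]
[448.8 293.6 117. ]
[446.9 323.6 117. ]
[394.9 382.9  59. ]
[396.  261.7  59. ]
[497.1 384.   59. ]
[497.8 263.2  59. ]
```

Emit:
send_rows --targets '[[[0.05,-0.006,0,0],[0.11,-0.006,0.04,0],[0.11,-0.006,0.12,0],[0.11,-0.006,0.2,0],[0.11,-0.006,0.25,0],[0.11,-0.006,0.266,0],[0.11,-0.006,0.266,0],[0.11,-0.006,0.266,0]]]'

```text
time: 10.45
eef_pos: [447.9, 324.2, 98.2]
eef_rot: [0.707, 0.707, 0.001, 0.0]
wrist_force: [0.8, -0.3, 0.3]
grip_width: 38.1
```

```bash
python3 - <<'E'
from h import *
st()
im,ci=snap('wrist','c2')
cv2.imwrite('pics/c2x.png',cv2.resize(im,(800,600)))
E
```

```text
t 10.45 tcp [447.9 324.2  98.2] toolx [0.001 1.    0.001] z [ 0.001  0.001 -1.   ] F [ 0.8 -0.3  0.3] g 38.1 q [-0.66  0.39 -0.1   1.99  0.05  0.76 -0.79]
```

View pics/c2x.png

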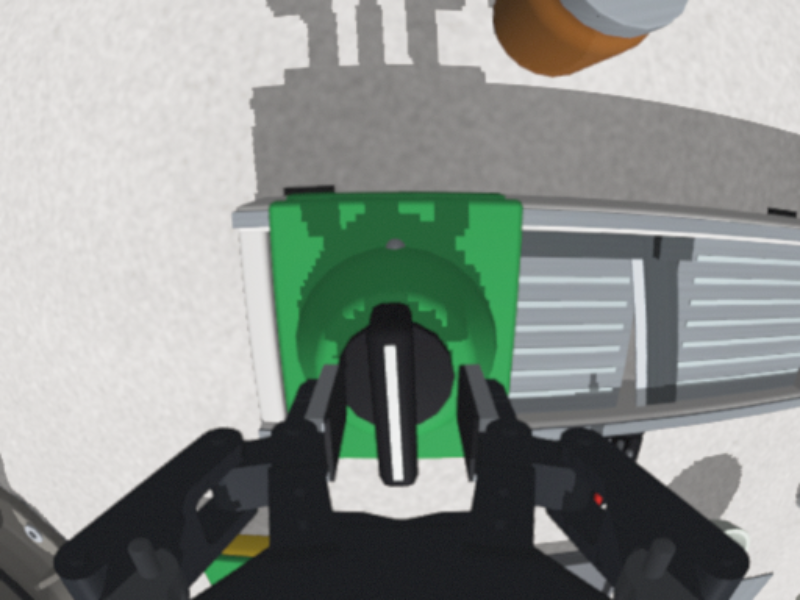

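Bar is between the pads (395,395). Close.

Emit:
send_rows --targets '[[[0,0,0,0],[0,0,0,0],[0,0,0,0],[0,0,0,0],[0,0,0,0]]]' --gripper -1 --force 40

```text
time: 11.0
eef_pos: [447.2, 324.5, 98.6]
eef_rot: [0.707, 0.707, 0.001, -0.0]
wrist_force: [-3.9, -1.0, 9.8]
grip_width: 13.0
```

Emit:
send_rows --targets '[[[0,0,0,-0.2],[0,0,0,-0.4],[0,0,0,-0.6],[0,0,0,-0.8],[0,0,0,-1],[0,0,0,-1]]]'

```text
time: 11.6
eef_pos: [446.8, 324.3, 98.5]
eef_rot: [0.498, 0.867, 0.0, -0.0]
wrist_force: [-6.5, -1.5, 13.0]
grip_width: 13.1
```

```bash
python3 - <<'E'
from h import *
st()
E
```

```text
t 11.6 tcp [446.8 324.3  98.5] toolx [-0.504  0.864  0.   ] z [ 0.     0.001 -1.   ] F [-6.5 -1.5 13. ] g 13.1 q [-0.57  0.4  -0.22  1.99  0.12  0.77 -0.32]
```

Emit:
send_rows --targets '[[[0,0,0,-0.2],[0,0,0,-0.4],[0,0,0,-0.6],[0,0,0,-0.8],[0,0,0,-1],[0,0,0,-1]]]'

```text
time: 12.2
eef_pos: [447.6, 323.8, 98.5]
eef_rot: [0.257, 0.966, 0.0, 0.001]
wrist_force: [-2.2, -3.7, 10.9]
grip_width: 13.0
```

Emit:
send_rows --targets '[[[0,0,0,-0.2],[0,0,0,-0.4],[0,0,0,-0.6],[0,0,0,-0.6],[0,0,0,-0.6]]]'

```text
time: 12.7
eef_pos: [447.7, 323.4, 98.5]
eef_rot: [0.105, 0.994, -0.0, 0.001]
wrist_force: [-1.2, -6.2, 11.8]
grip_width: 12.8
```

```bash
python3 - <<'E'
from h import *
o=st();print(o['moment'])
im,ci=snap('wrist','c3')
cv2.imwrite('pics/c3x.png',cv2.resize(im,(800,600)))
E
```

```text
t 12.7 tcp [447.7 323.4  98.5] toolx [-0.978  0.209 -0.001] z [ 0.001 -0.    -1.   ] F [-1.2 -6.2 11.8] g 12.8 q [-0.42  0.42 -0.4   1.98  0.23  0.79  0.42]
[-1.34930876  0.38532933  0.07258259]
```

View pics/c3x.png

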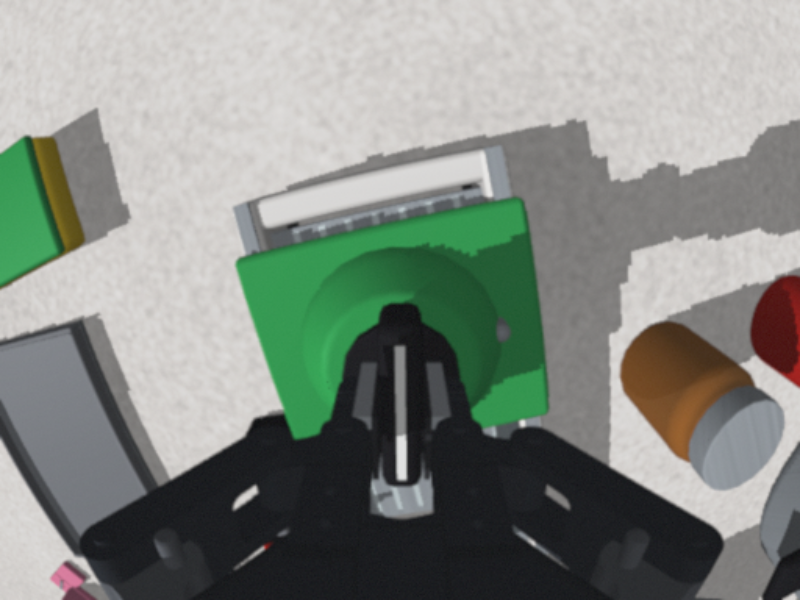

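Emit:
send_rows --targets '[[[-0.03,0.006,0,0],[-0.06,0.013,0,0],[-0.09,0.019,0,0],[-0.12,0.026,0,0],[-0.15,0.032,0,0],[-0.18,0.038,0,0],[-0.21,0.045,0,0],[-0.23,0.049,0,0],[-0.238,0.051,0,0],[-0.238,0.051,0,0],[-0.238,0.051,0,0]]]'

```text
time: 13.85
eef_pos: [565.5, 323.7, 98.3]
eef_rot: [0.104, 0.995, -0.002, -0.002]
wrist_force: [-25.6, -8.9, 25.6]
grip_width: 13.0
```

```bash
python3 - <<'E'
from h import *
o=st();print(o['moment'])
im,ci=snap('wrist','c4')
cv2.imwrite('pics/c4x.png',cv2.resize(im,(800,600)))
E
```

```text
t 13.85 tcp [565.5 323.7  98.3] toolx [-0.978  0.207  0.004] z [-0.005 -0.003 -1.   ] F [-25.6  -8.9  25.6] g 13.0 q [-0.35  0.55 -0.36  1.74  0.24  0.89  0.55]
[-2.13933934  5.4011946  -0.09784842]
```

View pics/c4x.png

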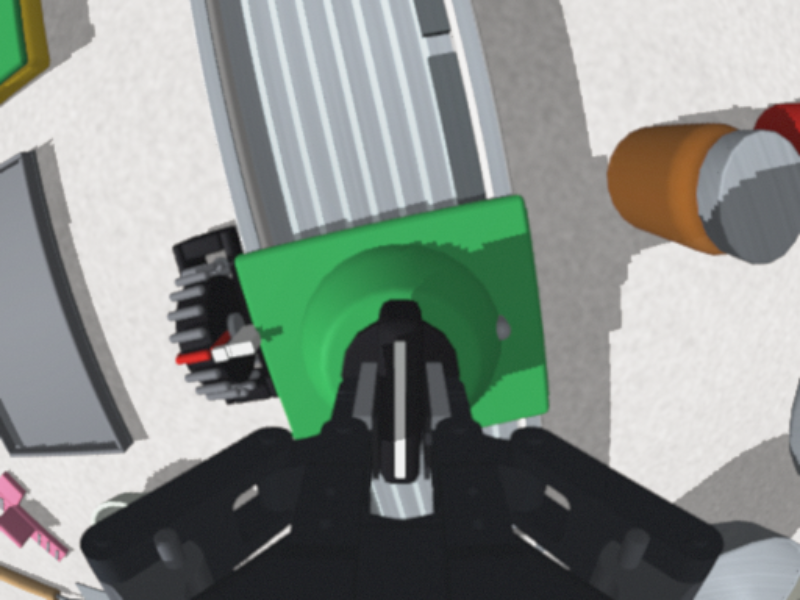

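Emit:
send_rows --targets '[[[0.004,-0.001,-0.002,0],[0.004,-0.001,-0.002,0.2],[0.004,-0.001,-0.002,0.4],[0.004,-0.001,-0.002,0.6],[0.004,-0.001,-0.002,0.8],[0.004,-0.001,-0.002,1],[0.004,-0.001,-0.002,1]]]'

```text
time: 14.6
eef_pos: [565.4, 323.9, 98.6]
eef_rot: [0.36, 0.933, -0.001, -0.001]
wrist_force: [-8.7, -2.4, 3.2]
grip_width: 12.8
```

```bash
python3 - <<'E'
from h import *
o=st();print(o['moment'])
E
```

```text
t 14.6 tcp [565.4 323.9  98.6] toolx [-0.741  0.672  0.   ] z [-0.002 -0.001 -1.   ] F [-8.7 -2.4  3.2] g 12.8 q [-0.44  0.54 -0.24  1.75  0.16  0.87  0.08]
[-0.78203519  1.47142492 -0.03348467]
```

Turning freely; still pressing lightly on the stop.

Emit:
send_rows --targets '[[[0,0,0,0.2],[0,0,0,0.4],[0,0,0,0.6],[0,0,0,0.8],[0,0,0,1],[0,0,0,1]]]'

```text
time: 15.2
eef_pos: [565.7, 324.1, 98.6]
eef_rot: [0.589, 0.808, -0.001, -0.0]
wrist_force: [-5.2, -1.1, 0.5]
grip_width: 13.0
```

Emit:
send_rows --targets '[[[0,0,0,0.2],[0,0,0,0.4],[0,0,0,0.6],[0,0,0,0.65],[0,0,0,0.65],[0,0,0,0.65]]]'

```text
time: 15.8
eef_pos: [565.9, 324.1, 98.6]
eef_rot: [0.715, 0.699, -0.001, -0.0]
wrist_force: [-6.8, -1.5, 2.3]
grip_width: 13.0
```

```bash
python3 - <<'E'
from h import *
o=st();print(o['moment'])
E
```

```text
t 15.8 tcp [565.9 324.1  98.6] toolx [ 0.023  1.    -0.001] z [-0.001 -0.001 -1.   ] F [-6.8 -1.5  2.3] g 13.0 q [-0.59  0.53 -0.04  1.76  0.02  0.85 -0.66]
[-0.70335261  1.30946671  0.54594993]
```

Emit:
send_rows --targets '[[[0,0,0,0],[0,0,0,0],[0,0,0,0],[0,0,-0.04,0],[0,0,-0.1,0],[-0.1,0,-0.2,0],[-0.1,0,-0.28,0],[-0.1,0,-0.28,0],[-0.1,0,-0.28,0]]]' --gripper -0.1

```text
time: 16.7
eef_pos: [566.4, 274.1, 240.5]
eef_rot: [0.717, 0.697, 0.002, 0.0]
wrist_force: [0.6, -0.6, -0.8]
grip_width: 38.2
```

```bash
python3 - <<'E'
from h import *
o=st()
im,ci=snap('wrist','c5')
cv2.imwrite('pics/c5x.png',cv2.resize(im,(800,600)))
E
```

```text
t 16.7 tcp [566.4 274.1 240.5] toolx [0.027 1.    0.002] z [ 0.004  0.002 -1.   ] F [ 0.6 -0.6 -0.8] g 38.2 q [-0.54  0.34 -0.02  1.7   0.01  1.09 -0.59]
```

View pics/c5x.png

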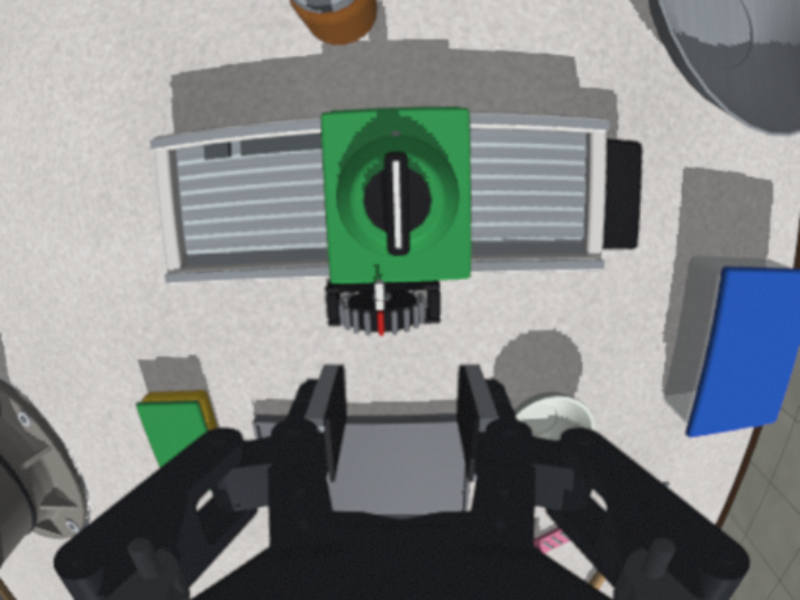

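```bash
python3 - <<'E'
from h import *
im,ci=load('c5'); s=.64
for u,v,z in [(396,153,117),(398.5,254,117),(397,203,117),(323,112,59),(331,282,59),(469,108,59),(470,278,59)]:
    print(onz('wrist',ci,u*s,v*s,z).round(1))
E
```

```text
[566.4 353.  117. ]
[566.2 294.  117. ]
[566.2 324.1 117. ]
[516.4 384.6  59. ]
[515.8 262.1  59. ]
[617.2 384.5  59. ]
[617.5 262.4  59. ]
```

Guard home (shift ≈120 mm), knob bar across, red rib at the pointer. Now the tray and plates.

Emit:
send_rows --targets '[[[-0.1,-0.06,0,-0.05],[-0.2,-0.06,0,-0.05],[-0.3,-0.06,0,-0.05],[-0.38,-0.06,0,-0.05],[-0.38,-0.06,0,-0.05],[-0.38,-0.06,0,-0.05]]]' --gripper -0.3

```text
time: 17.35
eef_pos: [529.9, 84.3, 237.1]
eef_rot: [0.708, 0.707, -0.001, -0.0]
wrist_force: [-0.2, 1.6, 0.7]
grip_width: 30.1
```

```bash
python3 - <<'E'
from h import *
o=st()
im,ci=snap('wrist','d1')
cv2.imwrite('pics/d1x.png',cv2.resize(im,(800,600)))
E
```

```text
t 17.35 tcp [529.9  84.3 237.1] toolx [ 0.001  1.    -0.   ] z [-0.002 -0.    -1.   ] F [-0.2  1.6  0.7] g 30.1 q [-0.32  0.2   0.05  1.91 -0.01  1.04 -0.27]
```

Emit:
send_rows --targets '[[[-0.1,0,0,0],[-0.2,0,0,0],[-0.3,0,0,0],[-0.4,0,0,0],[-0.5,0,0,0],[-0.54,0,0,0],[-0.54,0,0,0],[-0.54,0,0,0]]]'

```text
time: 18.2
eef_pos: [530.8, -183.5, 237.4]
eef_rot: [0.707, 0.708, -0.0, -0.001]
wrist_force: [-0.5, 0.5, -0.9]
grip_width: 30.3
```

```bash
python3 - <<'E'
from h import *
o=st()
im,ci=snap('wrist','d2')
cv2.imwrite('pics/d2x.png',cv2.resize(im,(800,600)))
E
```

```text
t 18.2 tcp [ 530.8 -183.5  237.4] toolx [-0.002  1.     0.001] z [-0.001  0.001 -1.   ] F [-0.5  0.5 -0.9] g 30.3 q [ 0.03  0.24  0.22  1.87 -0.06  1.05  0.28]
```

View pics/d1x.png

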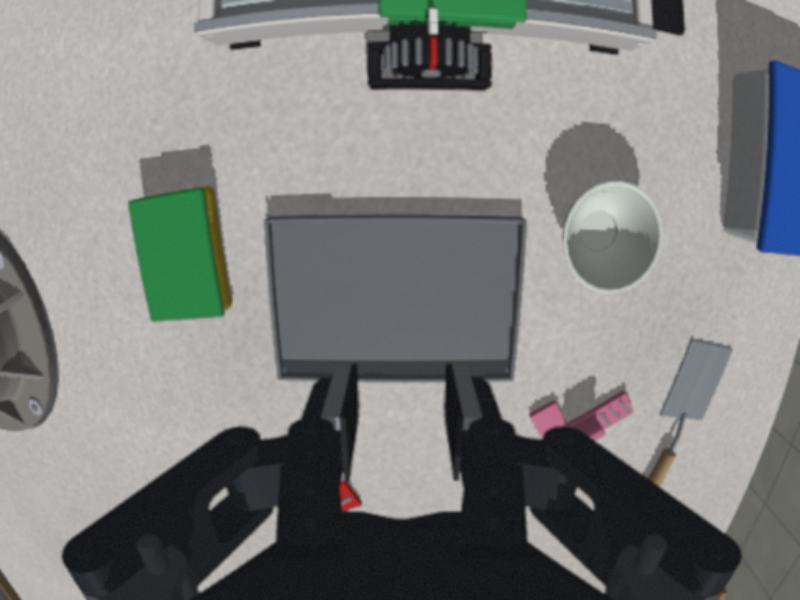

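View pics/d2x.png

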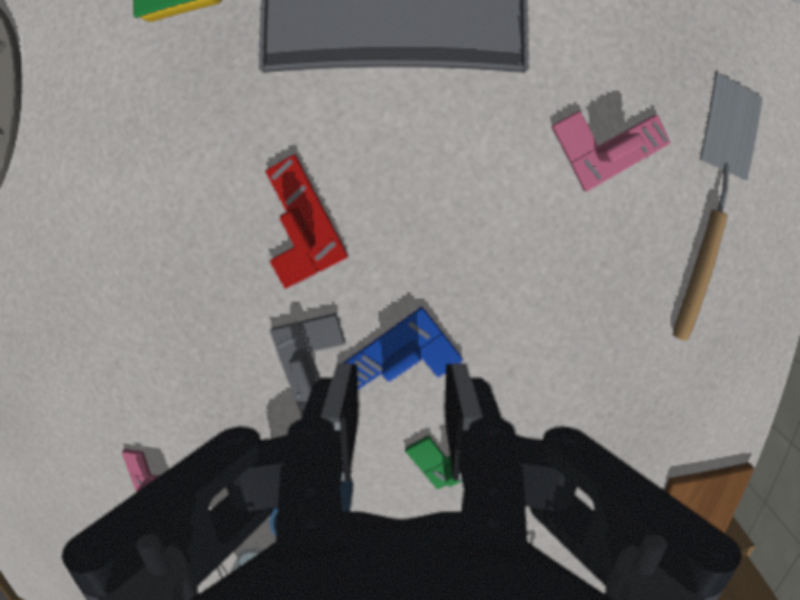

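Emit:
send_rows --targets '[[[-0.1,0,0,0],[-0.2,0,0,0],[-0.26,0,0,0],[-0.26,0,0,0],[-0.26,0,0,0]]]'

```text
time: 18.75
eef_pos: [530.9, -313.5, 237.7]
eef_rot: [0.707, 0.708, 0.0, -0.001]
wrist_force: [-0.3, 0.2, 0.2]
grip_width: 29.7
```

```bash
python3 - <<'E'
from h import *
o=st()
im,ci=snap('wrist','d3')
cv2.imwrite('pics/d3x.png',cv2.resize(im,(800,600),interpolation=2))
im,ci=load('d1'); s=.64
for u,v in [(267,217),(524,217),(513,380),(279,378)]:
    print(onz('wrist',ci,u*s,v*s,15).round(1))
E
```

```text
t 18.75 tcp [ 530.9 -313.5  237.7] toolx [-0.001  1.     0.001] z [-0.001  0.001 -1.   ] F [-0.3  0.2  0.2] g 29.7 q [ 0.21  0.33  0.28  1.75 -0.1   1.08  0.53]
[421.  114.4  15. ]
[629.3 114.   15. ]
[631.  -32.6  15. ]
[419.2 -30.8  15. ]
```

View pics/d3x.png

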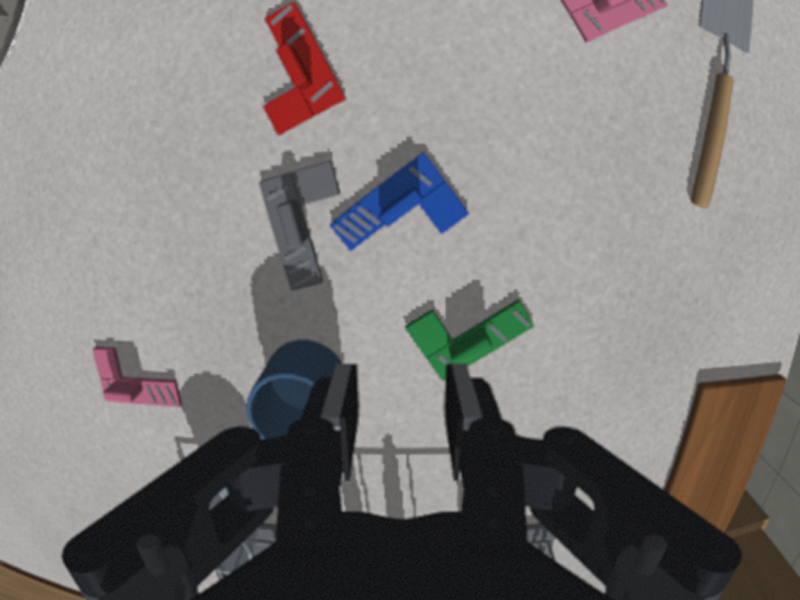

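```bash
python3 - <<'E'
from h import *
im,ci=load('d3')
cr=lambda x0,y0,w,h: cv2.resize(im[y0:y0+h,x0:x0+w],None,fx=5,fy=5,interpolation=cv2.INTER_CUBIC)
a=cr(155,90,80,100);b=cr(205,90,100,75);g=cr(255,175,90,75)
H=500;W=400+500+0
out=np.zeros((500,400+400,3),np.uint8)
cv2.imwrite('pics/e_grey.png',a);cv2.imwrite('pics/e_blue.png',b);cv2.imwrite('pics/e_green.png',g)
im2,ci2=load('d2'); cv2.imwrite('pics/e_red.png',cv2.resize(im2[90:190,160:230],None,fx=5,fy=5,interpolation=cv2.INTER_CUBIC))
E
```

```text
(no output)
```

View pics/e_grey.png

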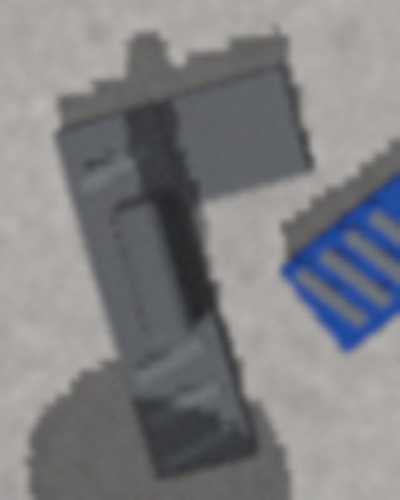

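View pics/e_blue.png

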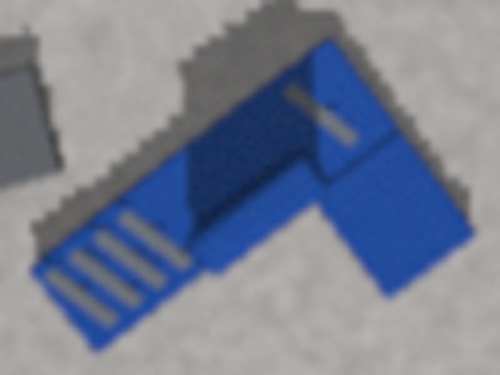

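View pics/e_green.png

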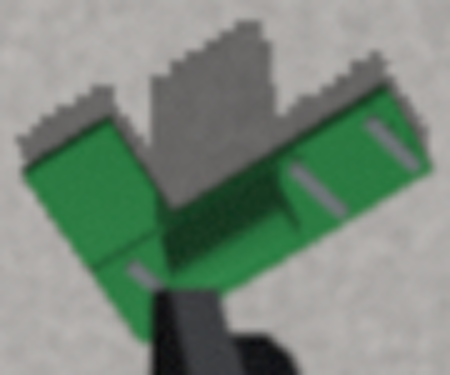

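View pics/e_red.png

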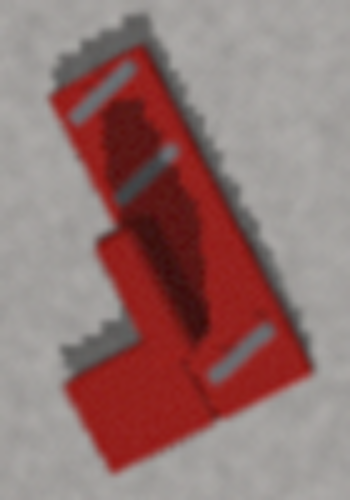

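```bash
cat >> h.py <<'E'
L=np.array([[-40,-23],[57,-23],[57,6],[-40,40],[-11,40],[-11,6.]])
def fit(W,idx=range(6)):
    A=L[list(idx)];W=np.array(W)[:,:2];a=A.mean(0);w=W.mean(0)
    U,S,V=np.linalg.svd((A-a).T@(W-w)); D=np.diag([1,np.linalg.det(V.T@U.T)]);Rm=V.T@D@U.T
    t=w-Rm@a; r=np.linalg.norm(W-(A@Rm.T+t),axis=1)
    yaw=np.degrees(np.arctan2(Rm[1,0],Rm[0,0]))
    print('pos',t.round(1),'yaw',yaw.round(1),'res',r.round(1)); return t,yaw
E
python3 - <<'E'
from h import *
d2=load('d2')[1];d3=load('d3')[1]
P={'grey':(d3,155,90,[(60,130),(158,478),(255,452),(280,68),(312,168),(200,198)]),
'blue':(d3,205,90,[(330,38),(33,270),(98,352),(473,235),(390,297),(318,205)]),
'green':(d3,255,175,[(142,343),(432,168),(385,85),(25,168),(108,117),(168,210)]),
'red':(d2,160,90,[(312,372),(142,45),(50,97),(110,472),(66,383),(135,340)])}
for n,(ci,x0,y0,pt) in P.items():
    print(n); fit([onz('wrist',ci,x0+u/5-.4,y0+v/5-.4,8) for u,v in pt])
E
```

```text
grey
pos [ 446.1 -286.5] yaw -76.5 res [1.5 0.2 1.3 2.8 1.3 3.3]
blue
pos [ 531.2 -275.3] yaw -142.6 res [1.  1.2 1.3 2.3 1.5 2.9]
green
pos [ 588.5 -391.5] yaw 33.2 res [1.1 0.9 0.8 2.2 0.8 1.8]
red
pos [ 447.9 -164. ] yaw 115.6 res [1.7 0.8 1.9 2.5 3.5 8.1]
```

```bash
python3 - <<'E'
from h import *
d2=load('d2')[1]
fit([onz('wrist',d2,160+u/5-.4,90+v/5-.4,8) for u,v in [(312,372),(142,45),(50,97),(110,472),(66,383)]],range(5))
E
```

```text
pos [ 449.4 -163.3] yaw 116.1 res [1.6 1.4 1.1 1.5 1.8]
```

Emit:
send_rows --targets '[[[0.1,-0.05,0,-0.2],[0.2,-0.1,0,-0.4],[0.299,-0.166,0,-0.6],[0.299,-0.166,0.08,-0.85],[0.299,-0.166,0.16,-0.85],[0.299,-0.166,0.24,-0.85],[0.299,-0.166,0.275,-0.85],[0.299,-0.166,0.275,-0.85],[0.299,-0.166,0.275,-0.85]]]' --gripper 0

```text
time: 19.7
eef_pos: [447.7, -164.4, 101.4]
eef_rot: [0.533, 0.846, 0.0, -0.0]
wrist_force: [-0.1, 0.3, -0.2]
grip_width: 42.9
```

```bash
python3 - <<'E'
from h import *
o=st()
im,ci=snap('wrist','f1')
cv2.imwrite('pics/f1x.png',cv2.resize(im,(800,600),interpolation=2))
E
```

```text
t 19.7 tcp [ 447.7 -164.4  101.4] toolx [-0.432  0.902  0.   ] z [ 0.  0. -1.] F [-0.1  0.3 -0.2] g 42.9 q [ 0.09  0.28  0.14  2.16 -0.06  0.7   0.73]
```

View pics/f1x.png

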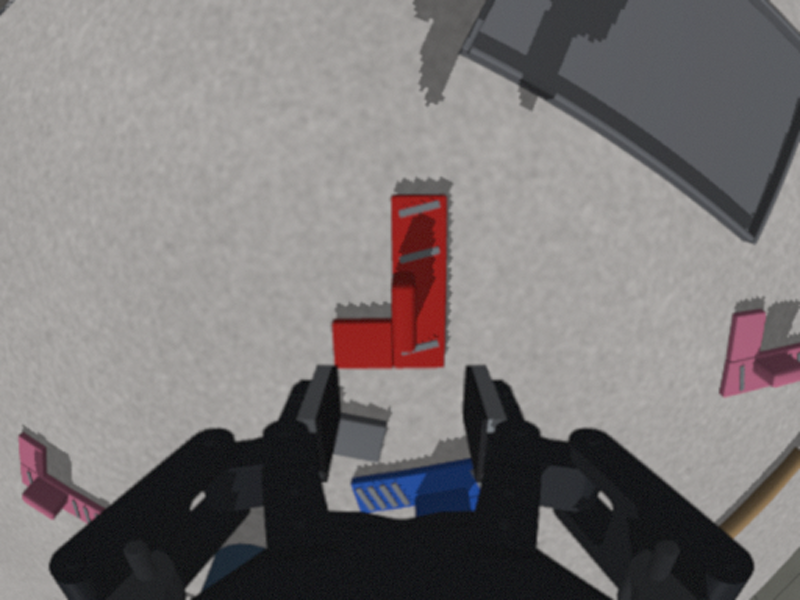

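```bash
python3 - <<'E'
from h import *
ci=load('f1')[1];s=.64
t,y=fit([onz('wrist',ci,u*s-.2,v*s-.2,8) for u,v in [(445,366),(447,196),(392,196),(335,366),(333,320)]],range(5))
e=np.array([447.7,-164.4]); c,sn=np.cos(np.radians(115.6-90)),np.sin(np.radians(115.6-90))
tx=np.array([-.432,.902]);ty=np.array([.902,.432])
print('delta tool',(t-e)@tx,(t-e)@ty)
print(onz('wrist',ci,(392+415)/2*s,270*s,36),onz('wrist',ci,403*s,352*s,36))
E
```

```text
pos [ 449.3 -162.8] yaw 116.1 res [0.8 1.4 1.  1.2 0.8]
delta tool 0.7362904804295248 2.0842775808020986
[ 438.45613822 -141.52032819   36.        ] [ 456.28350242 -179.07088143   36.        ]
```

Emit:
send_rows --targets '[[[0.001,0.004,0.05,0],[0.001,0.004,0.1,0],[0.001,0.004,0.15,0],[0.001,0.004,0.176,0],[0.001,0.004,0.176,0],[0.001,0.004,0.176,0]]]'

```text
time: 20.35
eef_pos: [449.6, -164.3, 13.8]
eef_rot: [0.534, 0.846, 0.0, 0.0]
wrist_force: [0.9, -0.2, -0.5]
grip_width: 42.7
```

Emit:
send_rows --targets '[[[0,0,0,0],[0,0,0,0],[0,0,0,0],[0,0,0,0],[0,0,0,0]]]' --gripper -1 --force 50

```text
time: 20.85
eef_pos: [449.6, -164.3, 13.9]
eef_rot: [0.534, 0.846, 0.0, 0.001]
wrist_force: [-1.7, 0.7, 12.7]
grip_width: 10.7
```

```bash
python3 - <<'E'
from h import *
o=st()
im,ci=snap('wrist','f2')
cv2.imwrite('pics/f2x.png',cv2.resize(im,(800,600),interpolation=2))
E
```

```text
t 20.85 tcp [ 449.6 -164.3   13.9] toolx [-0.431  0.902 -0.001] z [ 0.001 -0.    -1.   ] F [-1.7  0.7 12.7] g 10.7 q [ 0.12  0.44  0.11  2.2  -0.1   0.5   0.76]
```

View pics/f2x.png

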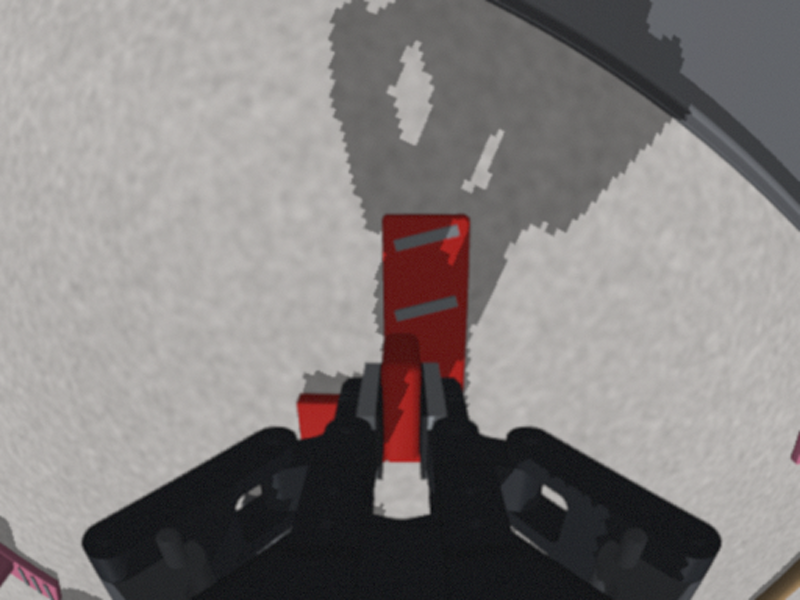

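Emit:
send_rows --targets '[[[0,0,-0.06,0],[0,0,-0.12,0],[0.07,0.05,-0.14,0.2],[0.14,0.1,-0.14,0.4],[0.21,0.16,-0.14,0.6],[0.29,0.22,-0.14,0.85],[0.29,0.22,-0.14,0.85],[0.29,0.22,-0.14,0.85],[0.29,0.22,-0.14,0.85]]]'

```text
time: 21.8
eef_pos: [485.6, 13.2, 83.0]
eef_rot: [0.707, 0.707, -0.0, 0.0]
wrist_force: [1.1, 0.1, -1.3]
grip_width: 10.9
```

```bash
python3 - <<'E'
from h import *
o=st()
im,ci=snap('wrist','f3')
cv2.imwrite('pics/f3x.png',cv2.resize(im,(800,600),interpolation=2))
E
```

```text
t 21.8 tcp [485.6  13.2  83. ] toolx [-0.001  1.    -0.   ] z [-0. -0. -1.] F [ 1.1  0.1 -1.3] g 10.9 q [-0.32  0.33  0.19  2.16 -0.1   0.66 -0.07]
```

View pics/f3x.png

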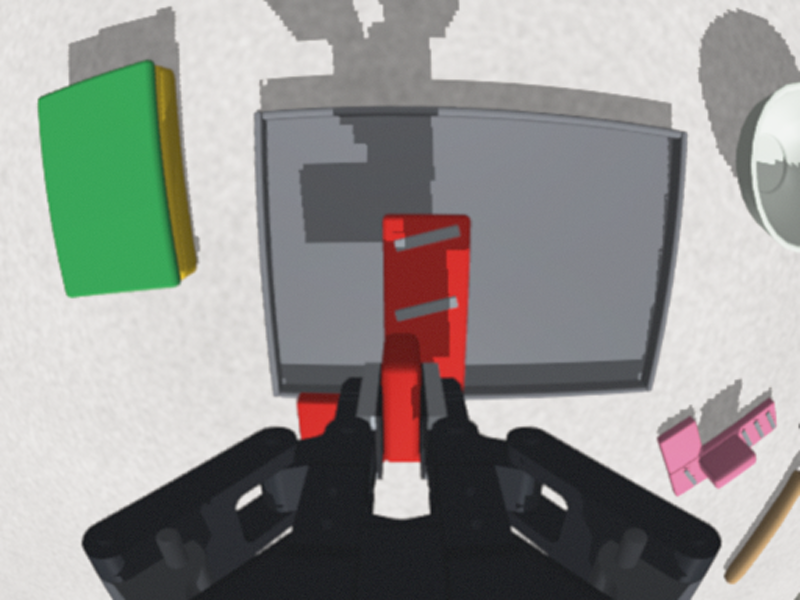

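```bash
python3 - <<'E'
from h import *
ci=load('f3')[1];s=.64
f=lambda u,v,z:onz('wrist',ci,u*s-.2,v*s-.2,z).round(1)
print('E2',f(383,217,77),'E',f(469,217,77))
for n,u,v,z in [('TLout',257,112,15),('TRout',686,133,15),('BRout',650,389,15),('BLout',276,395,15),('topmid',460,110,15),('botmid',560,393,15)]: print(n,f(u,v,z))
E
```

```text
E2 [479.8  70.8  77. ] E [507.8  71.   77. ]
TLout [419.4 113.2  15. ]
TRout [630.6 111.8  15. ]
BRout [629.7 -31.6  15. ]
BLout [418.9 -30.9  15. ]
topmid [512.  111.9  15. ]
botmid [572.  -30.5  15. ]
```

Emit:
send_rows --targets '[[[0.003,0.002,0.04,0],[0.003,0.002,0.08,0],[0.003,0.002,0.11,0],[0.003,0.002,0.12,0],[0.003,0.002,0.129,0],[0.003,0.002,0.129,0],[0.003,0.002,0.129,0]]]'

```text
time: 22.55
eef_pos: [487.1, 15.2, 18.8]
eef_rot: [0.707, 0.707, 0.0, 0.0]
wrist_force: [-0.3, 0.1, -0.5]
grip_width: 10.9
```

Emit:
send_rows --targets '[[[0,0,0,0],[0,0,0,0],[0,0,0,0],[0,0,-0.03,0],[0,0,-0.08,0],[0,0,-0.16,0],[0,0,-0.22,0],[0,0,-0.22,0]]]' --gripper -0.4

```text
time: 23.35
eef_pos: [488.8, 15.8, 132.0]
eef_rot: [0.707, 0.707, 0.003, 0.002]
wrist_force: [-0.4, 1.0, 0.1]
grip_width: 25.5
```

```bash
python3 - <<'E'
from h import *
o=st()
im,ci=snap('wrist','f4')
cv2.imwrite('pics/f4x.png',cv2.resize(im,(800,600),interpolation=2))
E
```

```text
t 23.35 tcp [488.8  15.8 132. ] toolx [0.    1.    0.001] z [ 0.006  0.001 -1.   ] F [-0.4  1.   0.1] g 25.5 q [-0.34  0.25  0.21  2.12 -0.07  0.77 -0.09]
```

View pics/f4x.png

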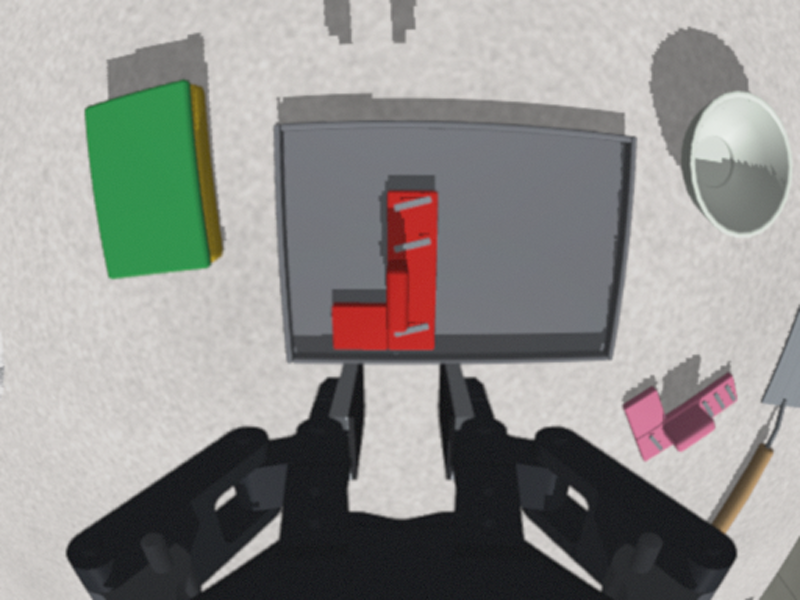

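Emit:
send_rows --targets '[[[-0.1,-0.02,0,-0.1],[-0.2,-0.04,0,-0.2],[-0.3,-0.06,0,-0.3],[-0.4,-0.08,0,-0.4],[-0.5,-0.085,0,-0.45],[-0.6,-0.085,0.03,-0.45],[-0.606,-0.085,0.06,-0.45],[-0.606,-0.085,0.06,-0.45],[-0.606,-0.085,0.06,-0.45],[-0.606,-0.085,0.06,-0.45]]]' --gripper 0

```text
time: 24.4
eef_pos: [444.6, -286.2, 98.5]
eef_rot: [0.618, 0.786, 0.0, -0.0]
wrist_force: [0.1, -0.6, 0.7]
grip_width: 42.6
```

```bash
python3 - <<'E'
from h import *
o=st()
im,ci=snap('wrist','g1')
cv2.imwrite('pics/g1x.png',cv2.resize(im,(800,600),interpolation=2))
E
```

```text
t 24.4 tcp [ 444.6 -286.2   98.5] toolx [-0.235  0.972  0.001] z [-0.     0.001 -1.   ] F [ 0.1 -0.6  0.7] g 42.6 q [ 0.21  0.37  0.3   2.06 -0.16  0.73  0.84]
```

View pics/g1x.png

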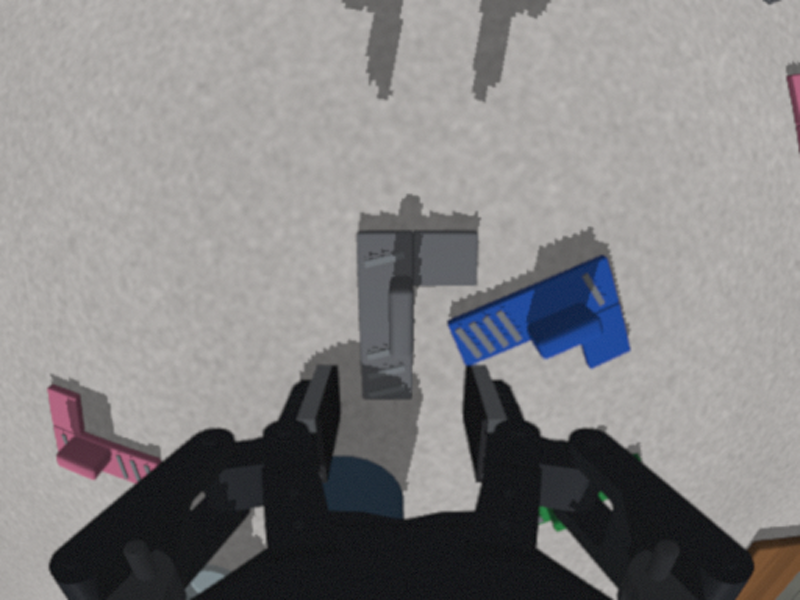

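```bash
cat >> h.py <<'E'
def close(name,pts,idx,z=8):
    ci=load(name)[1];s=.64
    t,y=fit([onz('wrist',ci,u*s-.2,v*s-.2,z) for u,v in pts],idx)
    o=robot.get_obs();e=R.from_quat(o['eef_rot']).as_matrix()
    d=t-o['eef_pos'][:2]; print('tool dx,dy',(d@e[:2,0]).round(1),(d@e[:2,1]).round(1),'units',(d@e[:2,0]/500).round(4),(d@e[:2,1]/500).round(4),'toolyaw',np.degrees(np.arctan2(e[1,0],e[0,0])).round(1))
E
python3 - <<'E'
from h import *
close('g1',[(358,232),(363,398),(411,398),(477,232),(477,284),(412,286)],range(6))
E
```

```text
pos [ 445.1 -287. ] yaw -76.1 res [1.2 0.7 0.7 1.1 0.6 0.5]
tool dx,dy -0.7 0.1 units -0.0015 0.0002 toolyaw 103.6
```

Emit:
send_rows --targets '[[[-0.001,0,0.05,0],[-0.001,0,0.1,0],[-0.001,0,0.15,0],[-0.001,0,0.17,0],[-0.001,0,0.17,0],[-0.001,0,0.17,0]]]' --gripper -0.3

```text
time: 25.05
eef_pos: [444.9, -287.9, 14.2]
eef_rot: [0.619, 0.785, 0.0, 0.0]
wrist_force: [-0.3, -0.6, -0.6]
grip_width: 29.8
```

Emit:
send_rows --targets '[[[0,0,0,0],[0,0,0,0],[0,0,0,0],[0,0,0,0],[0,0,0,0]]]' --gripper -1 --force 50

```text
time: 25.55
eef_pos: [445.2, -288.2, 14.6]
eef_rot: [0.619, 0.785, 0.0, 0.001]
wrist_force: [-1.7, 2.1, 9.8]
grip_width: 11.2
```

Emit:
send_rows --targets '[[[0,0,-0.06,0],[0,0,-0.12,0],[0,0,-0.14,0],[0,0,-0.14,0]]]'

```text
time: 25.95
eef_pos: [445.4, -288.3, 85.1]
eef_rot: [0.619, 0.785, 0.001, 0.002]
wrist_force: [0.1, -0.5, -1.4]
grip_width: 11.1
```

```bash
python3 - <<'E'
from h import *
o=st()
im,ci=snap('wrist','g2')
cv2.imwrite('pics/g2x.png',cv2.resize(im,(800,600),interpolation=2))
E
```

```text
t 25.95 tcp [ 445.4 -288.3   85.1] toolx [-0.233  0.972 -0.002] z [ 0.003 -0.001 -1.   ] F [ 0.1 -0.5 -1.4] g 11.1 q [ 0.21  0.39  0.29  2.07 -0.17  0.7   0.85]
```

View pics/g2x.png

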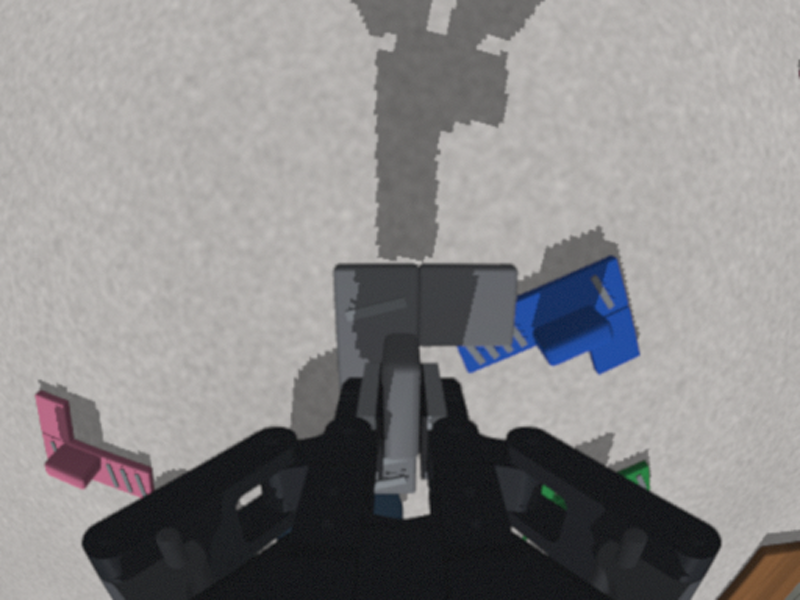

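Emit:
send_rows --targets '[[[0.1,0.03,0,0.1],[0.2,0.06,0,0.2],[0.3,0.09,0,0.3],[0.4,0.12,0,0.4],[0.5,0.15,0,0.45],[0.6,0.18,0,0.45],[0.679,0.199,0,0.45],[0.679,0.199,0,0.45],[0.679,0.199,0,0.45],[0.679,0.199,0,0.45]]]'

```text
time: 27.0
eef_pos: [461.3, 64.5, 82.6]
eef_rot: [0.707, 0.707, -0.001, -0.0]
wrist_force: [0.3, 0.4, -0.4]
grip_width: 11.0
```

```bash
python3 - <<'E'
from h import *
o=st()
im,ci=snap('wrist','g3')
cv2.imwrite('pics/g3x.png',cv2.resize(im,(800,600),interpolation=2))
E
```

```text
t 27.0 tcp [461.3  64.5  82.6] toolx [ 0.001  1.    -0.001] z [-0.001 -0.001 -1.   ] F [ 0.3  0.4 -0.4] g 11.0 q [-0.5   0.3   0.26  2.21 -0.13  0.65 -0.15]
```

View pics/g3x.png

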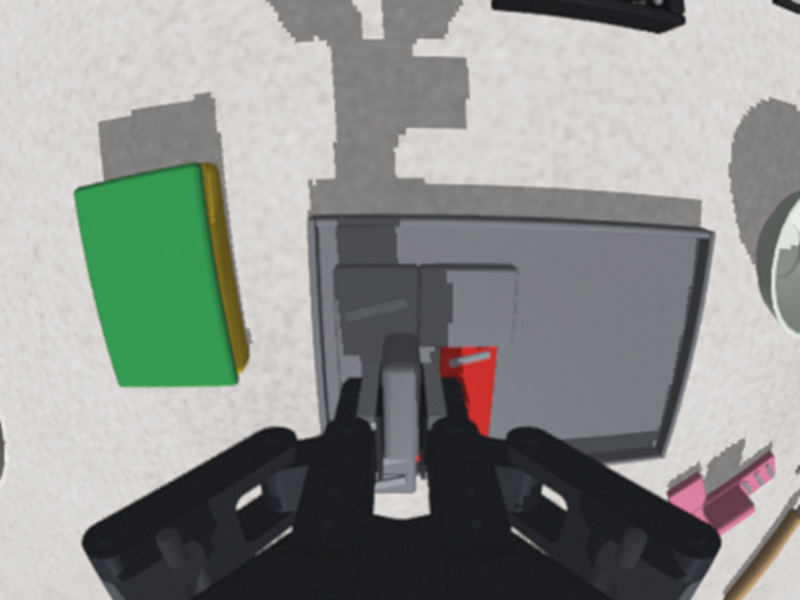

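```bash
python3 - <<'E'
from h import *
ci=load('g3')[1];s=.64
f=lambda u,v,z:onz('wrist',ci,u*s-.2,v*s-.2,z).round(1)
print('C',f(335,266,76),'T',f(517,266,76),'mid',f(420,266,76))
ci=load('f4')[1]
print('red E2,E,C',f(388,192,12),f(437,191,12),f(434,350,12))
for n,u,v,z in [('TLout',275,125,15),('TRout',636,138,15),('BRout',612,357,15),('BLout',290,361,15)]: print(n,f(u,v,z))
E
```

```text
C [439.4 105.6  76. ] T [500.9 105.8  76. ] mid [467.8 105.6  76. ]
red E2,E,C [482.3  72.6  12. ] [510.   73.3  12. ] [510.2 -24.1  12. ]
TLout [418.8 112.9  15. ]
TRout [631.1 111.6  15. ]
BRout [630.5 -30.8  15. ]
BLout [419.6 -30.8  15. ]
```

Emit:
send_rows --targets '[[[0.002,0.002,0.04,0],[0.002,0.002,0.08,0],[0.002,0.002,0.11,0],[0.002,0.002,0.12,0],[0.002,0.002,0.128,0],[0.002,0.002,0.128,0],[0.002,0.002,0.128,0]]]'

```text
time: 27.75
eef_pos: [463.2, 66.2, 19.8]
eef_rot: [0.707, 0.707, 0.0, 0.0]
wrist_force: [-0.9, 0.6, -0.7]
grip_width: 10.5
```

Emit:
send_rows --targets '[[[0,0,0,0],[0,0,0,0],[0,0,0,0],[0,0,-0.03,0],[0,0,-0.08,0],[0,0,-0.16,0],[0,0,-0.22,0],[0,0,-0.22,0]]]' --gripper -0.5

```text
time: 28.55
eef_pos: [464.9, 67.0, 133.0]
eef_rot: [0.707, 0.707, 0.003, 0.001]
wrist_force: [0.2, 0.1, -0.8]
grip_width: 21.4
```

```bash
python3 - <<'E'
from h import *
o=st()
im,ci=snap('wrist','g4')
cv2.imwrite('pics/g4x.png',cv2.resize(im,(800,600),interpolation=2))
E
```

```text
t 28.55 tcp [464.9  67.  133. ] toolx [0.    1.    0.002] z [ 0.006  0.002 -1.   ] F [ 0.2  0.1 -0.8] g 21.4 q [-0.54  0.22  0.29  2.17 -0.09  0.76 -0.19]
```

View pics/g4x.png

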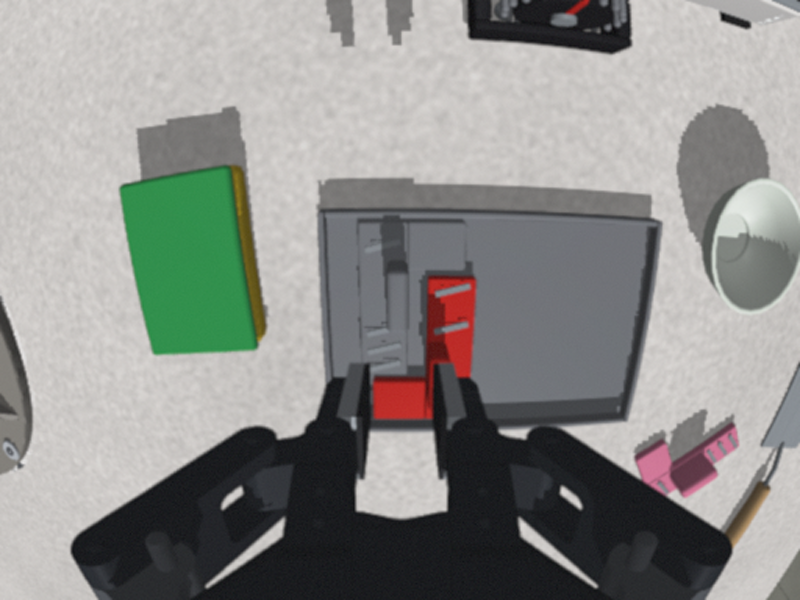

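Emit:
send_rows --targets '[[[-0.1,0.02,0,0.2],[-0.2,0.04,0,0.4],[-0.3,0.06,0,0.6],[-0.4,0.08,0,0.8],[-0.5,0.1,0,1],[-0.6,0.12,0,1],[-0.685,0.13,0,1],[-0.685,0.13,0,1],[-0.685,0.13,0,1]]]' --gripper 0

```text
time: 29.5
eef_pos: [526.9, -277.3, 127.9]
eef_rot: [0.867, 0.499, -0.001, -0.001]
wrist_force: [0.5, 0.4, -0.0]
grip_width: 43.0
```

Emit:
send_rows --targets '[[[0,0,0.03,0.25],[0,0,0.06,0.5],[0,0,0.065,0.75],[0,0,0.065,0.75],[0,0,0.065,0.75]]]'

```text
time: 30.0
eef_pos: [528.0, -274.9, 96.6]
eef_rot: [0.946, 0.324, -0.0, -0.0]
wrist_force: [-0.2, -0.1, 0.1]
grip_width: 42.8
```

```bash
python3 - <<'E'
from h import *
o=st()
im,ci=snap('wrist','i1')
cv2.imwrite('pics/i1x.png',cv2.resize(im,(800,600),interpolation=2))
E
```

```text
t 30.0 tcp [ 528.  -274.9   96.6] toolx [ 0.79   0.613 -0.   ] z [-0.001  0.    -1.   ] F [-0.2 -0.1  0.1] g 42.8 q [-0.06  0.51  0.57  1.93 -0.37  0.81 -0.2 ]
```

View pics/i1x.png

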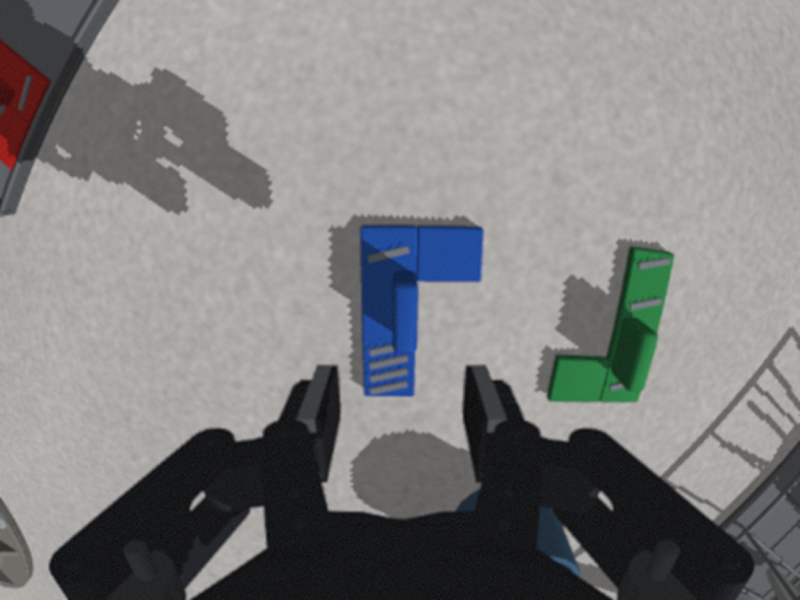

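```bash
python3 - <<'E'
from h import *
close('i1',[(361,227),(365,395),(413,395),(482,228),(481,281)],range(5))
E
```

```text
pos [ 530.7 -275. ] yaw -142.4 res [1.  0.9 1.  1.  0.3]
tool dx,dy 2.3 1.4 units 0.0045 0.0028 toolyaw 37.8
```

Emit:
send_rows --targets '[[[0.004,0.003,0.05,0],[0.004,0.003,0.1,0],[0.004,0.003,0.15,0],[0.004,0.003,0.167,0],[0.004,0.003,0.167,0],[0.004,0.003,0.167,0]]]' --gripper -0.3

```text
time: 30.65
eef_pos: [530.8, -276.4, 14.3]
eef_rot: [0.947, 0.322, 0.0, 0.0]
wrist_force: [0.5, 0.0, 1.1]
grip_width: 29.8
```

Emit:
send_rows --targets '[[[0,0,0,0],[0,0,0,0],[0,0,0,0],[0,0,0,0],[0,0,0,0]]]' --gripper -1 --force 50

```text
time: 31.15
eef_pos: [531.1, -276.3, 14.7]
eef_rot: [0.947, 0.322, 0.001, 0.0]
wrist_force: [-1.4, 0.7, 8.3]
grip_width: 11.2
```

Emit:
send_rows --targets '[[[0,0,-0.06,0],[0,0,-0.12,0],[0,0,-0.14,0],[0,0,-0.14,0]]]'

```text
time: 31.55
eef_pos: [531.4, -276.3, 85.1]
eef_rot: [0.947, 0.322, 0.001, 0.001]
wrist_force: [-0.5, 0.1, -1.9]
grip_width: 10.8
```

```bash
python3 - <<'E'
from h import *
o=st()
e=R.from_quat(o['eef_rot']).as_matrix()
d=np.array([563.2,66])-o['eef_pos'][:2]; print(d@e[:2,0]/500,d@e[:2,1]/500)
E
```

```text
t 31.55 tcp [ 531.4 -276.3   85.1] toolx [0.793 0.609 0.002] z [ 0.003 -0.001 -1.   ] F [-0.5  0.1 -1.9] g 10.8 q [-0.05  0.53  0.56  1.93 -0.39  0.79 -0.19]
0.4673149162422781 -0.5041872711620377
```

Emit:
send_rows --targets '[[[0.065,-0.07,0,-0.2],[0.13,-0.14,0,-0.4],[0.2,-0.215,0,-0.6],[0.265,-0.285,0,-0.8],[0.33,-0.355,0,-1],[0.4,-0.43,0,-1],[0.467,-0.504,0,-1],[0.467,-0.504,0,-1],[0.467,-0.504,0,-1]]]'

```text
time: 32.45
eef_pos: [561.6, 67.5, 82.2]
eef_rot: [0.831, 0.557, -0.001, -0.0]
wrist_force: [-0.4, -0.3, -0.9]
grip_width: 10.7
```

Emit:
send_rows --targets '[[[0,0,0,-0.25],[0,0,0,-0.5],[0,0,0,-0.75],[0,0,0,-0.75],[0,0,0,-0.75]]]'

```text
time: 32.95
eef_pos: [562.0, 64.5, 83.0]
eef_rot: [0.709, 0.705, -0.0, -0.0]
wrist_force: [0.4, -0.6, -1.2]
grip_width: 11.3
```

```bash
python3 - <<'E'
from h import *
o=st()
im,ci=snap('wrist','i3')
cv2.imwrite('pics/i3x.png',cv2.resize(im,(800,600),interpolation=2))
E
```

```text
t 32.95 tcp [562.   64.5  83. ] toolx [ 0.006  1.    -0.   ] z [-0.001 -0.    -1.   ] F [ 0.4 -0.6 -1.2] g 11.3 q [-0.47  0.45  0.31  1.99 -0.2   0.73 -0.05]
```

View pics/i3x.png

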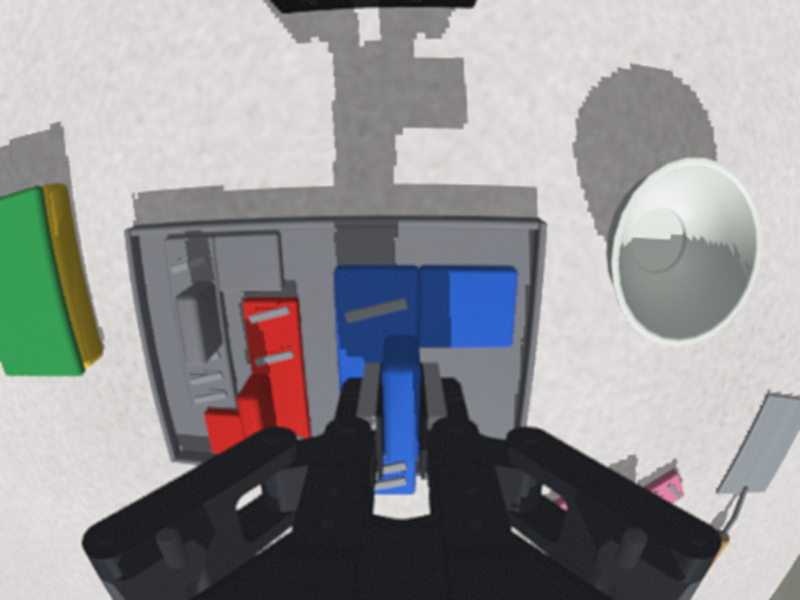

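Emit:
send_rows --targets '[[[0.001,0.001,0.04,-0.01],[0.001,0.001,0.08,-0.01],[0.001,0.001,0.11,-0.01],[0.001,0.001,0.12,-0.01],[0.001,0.001,0.128,-0.01],[0.001,0.001,0.128,-0.01],[0.001,0.001,0.128,-0.01]]]'

```text
time: 33.7
eef_pos: [563.1, 66.5, 19.9]
eef_rot: [0.705, 0.709, 0.0, 0.0]
wrist_force: [0.2, 0.4, -1.7]
grip_width: 11.0
```

Emit:
send_rows --targets '[[[0,0,0,0],[0,0,0,0],[0,0,0,0],[0,0,-0.03,0],[0,0,-0.08,0],[0,0,-0.16,0],[0,0,-0.22,0],[0,0,-0.22,0]]]' --gripper -0.5

```text
time: 34.5
eef_pos: [565.0, 66.7, 134.3]
eef_rot: [0.705, 0.709, 0.003, 0.002]
wrist_force: [0.2, -0.3, -0.0]
grip_width: 21.4
```

```bash
python3 - <<'E'
from h import *
o=st()
im,ci=snap('wrist','i4')
cv2.imwrite('pics/i4x.png',cv2.resize(im,(800,600),interpolation=2))
E
```

```text
t 34.5 tcp [565.   66.7 134.3] toolx [-0.005  1.     0.002] z [ 0.006  0.002 -1.   ] F [ 0.2 -0.3 -0. ] g 21.4 q [-0.5   0.37  0.34  1.96 -0.16  0.83 -0.07]
```

View pics/i4x.png

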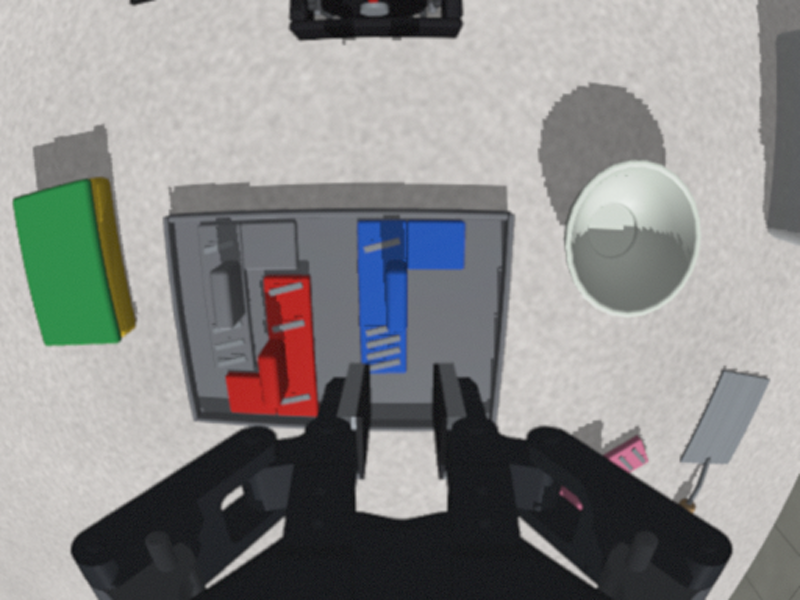

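Emit:
send_rows --targets '[[[-0.1,0.005,0,0.15],[-0.2,0.01,0,0.3],[-0.3,0.015,0,0.45],[-0.4,0.02,0,0.6],[-0.5,0.025,0,0.75],[-0.6,0.03,0,0.9],[-0.7,0.035,0,1],[-0.8,0.04,0,1],[-0.9,0.042,0,1],[-0.916,0.042,0,1],[-0.916,0.042,0,1],[-0.916,0.042,0,1]]]' --gripper 0

```text
time: 35.75
eef_pos: [586.0, -390.2, 128.6]
eef_rot: [0.865, 0.502, -0.0, -0.001]
wrist_force: [-0.0, 0.5, -0.1]
grip_width: 42.6
```

Emit:
send_rows --targets '[[[0,0,0.03,0.25],[0,0,0.06,0.5],[0,0,0.065,0.75],[0,0,0.065,0.88],[0,0,0.065,0.88],[0,0,0.065,0.88]]]'

```text
time: 36.35
eef_pos: [586.7, -389.8, 96.8]
eef_rot: [0.956, 0.294, 0.0, -0.0]
wrist_force: [0.3, 0.3, 0.3]
grip_width: 42.6
```

```bash
python3 - <<'E'
from h import *
o=st()
im,ci=snap('wrist','j1')
cv2.imwrite('pics/j1x.png',cv2.resize(im,(800,600),interpolation=2))
E
```

```text
t 36.35 tcp [ 586.7 -389.8   96.8] toolx [0.828 0.561 0.   ] z [ 0.     0.001 -1.   ] F [0.3 0.3 0.3] g 42.6 q [ 0.1   0.68  0.59  1.66 -0.45  0.94 -0.12]
```

View pics/j1x.png

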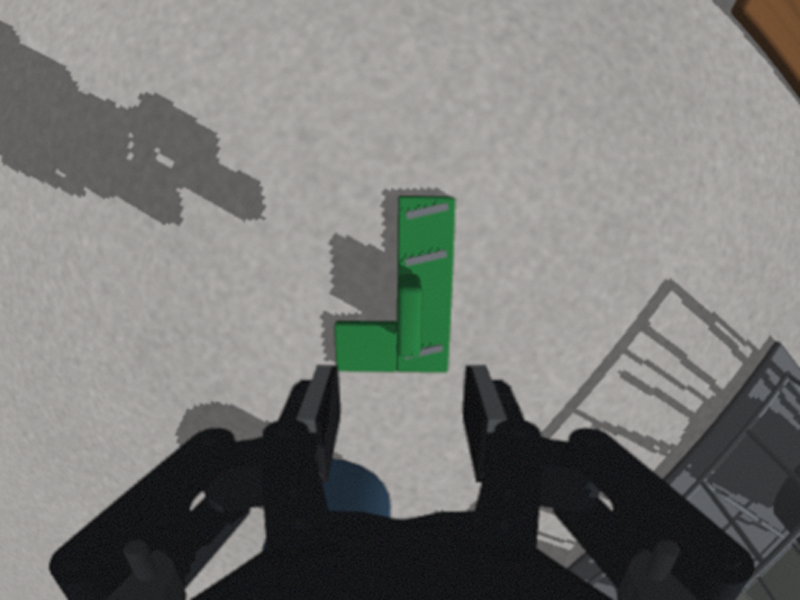

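```bash
python3 - <<'E'
from h import *
close('j1',[(448,371),(455,198),(399,197),(336,371),(335,323)],range(5))
E
```

```text
pos [ 589.1 -392.8] yaw 33.6 res [1.  0.8 0.7 0.2 0.6]
tool dx,dy 0.6 3.6 units 0.0012 0.0072 toolyaw 34.1
```

Emit:
send_rows --targets '[[[0.001,0.007,0.05,0],[0.001,0.007,0.1,0],[0.001,0.007,0.15,0],[0.001,0.007,0.168,0],[0.001,0.007,0.168,0],[0.001,0.007,0.168,0]]]' --gripper -0.3

```text
time: 37.0
eef_pos: [588.9, -394.4, 13.9]
eef_rot: [0.957, 0.292, 0.0, 0.0]
wrist_force: [0.1, -0.6, 0.8]
grip_width: 29.6
```

Emit:
send_rows --targets '[[[0,0,0,0],[0,0,0,0],[0,0,0,0],[0,0,0,0],[0,0,0,0]]]' --gripper -1 --force 50

```text
time: 37.5
eef_pos: [589.2, -394.5, 14.3]
eef_rot: [0.957, 0.292, 0.001, 0.001]
wrist_force: [-0.5, 0.6, 8.4]
grip_width: 10.8
```

Emit:
send_rows --targets '[[[0,0,-0.06,0],[0,0,-0.12,0],[0,0,-0.14,0],[0,0,-0.14,0]]]'

```text
time: 37.9
eef_pos: [589.4, -394.5, 84.9]
eef_rot: [0.957, 0.292, 0.001, 0.001]
wrist_force: [-0.0, 0.4, -1.6]
grip_width: 11.0
```

```bash
python3 - <<'E'
from h import *
o=st()
e=R.from_quat(o['eef_rot']).as_matrix()
d=np.array([587,14.5])-o['eef_pos'][:2]; print(d@e[:2,0]/500,d@e[:2,1]/500)
im,ci=snap('wrist','j2')
cv2.imwrite('pics/j2x.png',cv2.resize(im,(800,600),interpolation=2))
E
```

```text
t 37.9 tcp [ 589.4 -394.5   84.9] toolx [0.83  0.558 0.002] z [ 0.003 -0.001 -1.   ] F [-0.   0.4 -1.6] g 11.0 q [ 0.11  0.7   0.58  1.66 -0.46  0.92 -0.11]
0.4523394293815298 -0.6815292789980162
```

View pics/j2x.png

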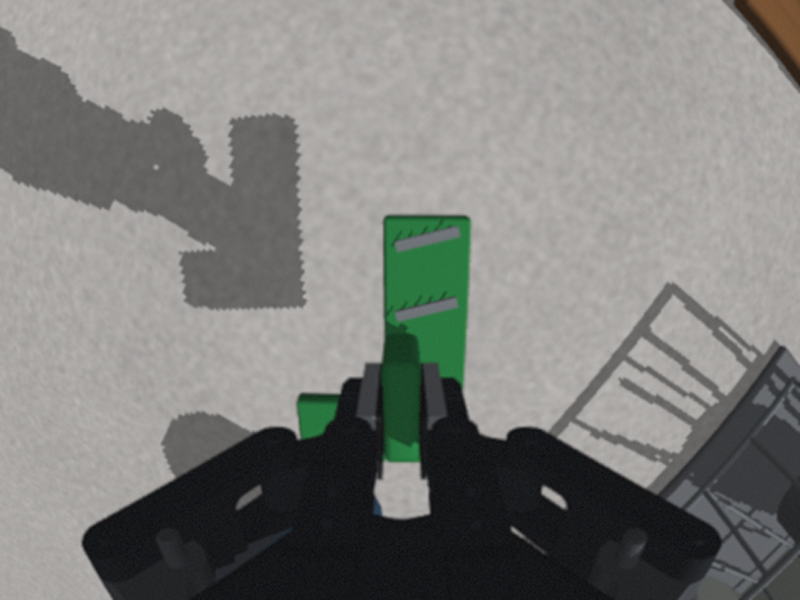

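Emit:
send_rows --targets '[[[0.05,-0.075,0,-0.15],[0.1,-0.15,0,-0.3],[0.15,-0.225,0,-0.45],[0.2,-0.3,0,-0.6],[0.25,-0.375,0,-0.75],[0.3,-0.45,0,-0.9],[0.35,-0.53,0,-1],[0.4,-0.6,0,-1],[0.45,-0.68,0,-1],[0.452,-0.68,0,-1],[0.452,-0.68,0,-1]]]'

```text
time: 39.05
eef_pos: [585.8, 15.7, 81.7]
eef_rot: [0.848, 0.53, -0.001, -0.0]
wrist_force: [0.6, -0.5, -0.5]
grip_width: 11.2
```

Emit:
send_rows --targets '[[[0,0,0,-0.25],[0,0,0,-0.5],[0,0,0,-0.75],[0,0,0,-0.87],[0,0,0,-0.87],[0,0,0,-0.87]]]'

```text
time: 39.65
eef_pos: [586.1, 12.9, 82.4]
eef_rot: [0.709, 0.706, -0.0, -0.0]
wrist_force: [0.1, -0.2, -0.9]
grip_width: 10.7
```

```bash
python3 - <<'E'
from h import *
o=st()
im,ci=snap('wrist','j3')
cv2.imwrite('pics/j3x.png',cv2.resize(im,(800,600),interpolation=2))
E
```

```text
t 39.65 tcp [586.1  12.9  82.4] toolx [ 0.004  1.    -0.   ] z [-0.001 -0.    -1.   ] F [ 0.1 -0.2 -0.9] g 10.7 q [-0.41  0.48  0.35  1.95 -0.23  0.76  0.08]
```

View pics/j3x.png

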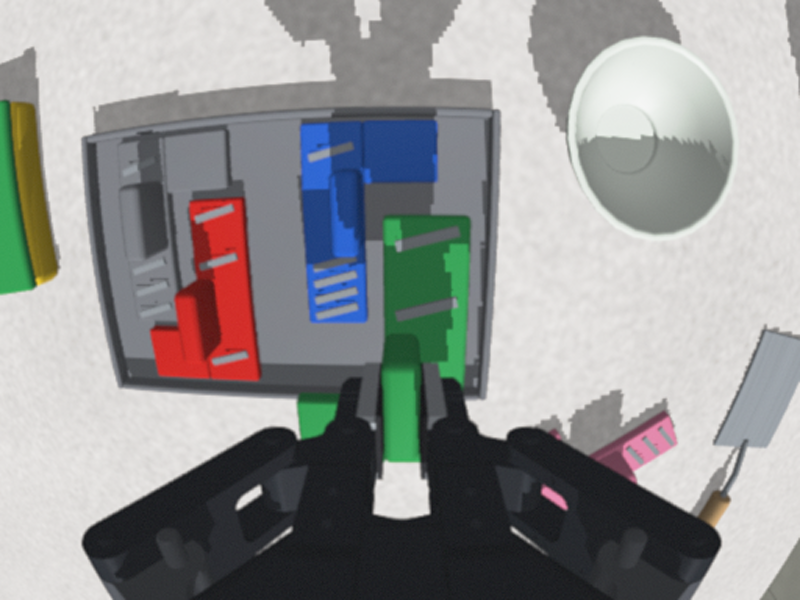

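Emit:
send_rows --targets '[[[0.003,0.001,0.04,-0.008],[0.003,0.001,0.08,-0.008],[0.003,0.001,0.11,-0.008],[0.003,0.001,0.12,-0.008],[0.003,0.001,0.128,-0.008],[0.003,0.001,0.128,-0.008],[0.003,0.001,0.128,-0.008]]]'

```text
time: 40.4
eef_pos: [587.3, 15.7, 19.3]
eef_rot: [0.706, 0.708, 0.0, 0.0]
wrist_force: [-0.3, 0.0, -1.1]
grip_width: 11.2
```

Emit:
send_rows --targets '[[[0,0,0,0],[0,0,0,0],[0,0,0,0],[0,0,-0.03,0],[0,0,-0.08,0],[0,0,-0.16,0],[0,0,-0.24,0],[0,0,-0.32,0],[0,0,-0.4,0],[0,0,-0.4,0]]]' --gripper -0.5

```text
time: 41.4
eef_pos: [589.3, 15.4, 225.3]
eef_rot: [0.706, 0.708, 0.004, 0.002]
wrist_force: [0.5, -1.3, 0.1]
grip_width: 21.5
```

```bash
python3 - <<'E'
from h import *
o=st()
im,ci=snap('wrist','j4')
cv2.imwrite('pics/j4x.png',cv2.resize(im,(800,600),interpolation=2))
im,ci=snap('scene','j4s')
cv2.imwrite('pics/j4sx.png',cv2.resize(im[100:300,80:420],None,fx=2.3,fy=2.3,interpolation=2))
E
```

```text
t 41.4 tcp [589.3  15.4 225.3] toolx [-0.003  1.     0.002] z [ 0.008  0.002 -1.   ] F [ 0.5 -1.3  0.1] g 21.5 q [-0.47  0.3   0.42  1.83 -0.14  1.03  0.  ]
```

View pics/j4x.png

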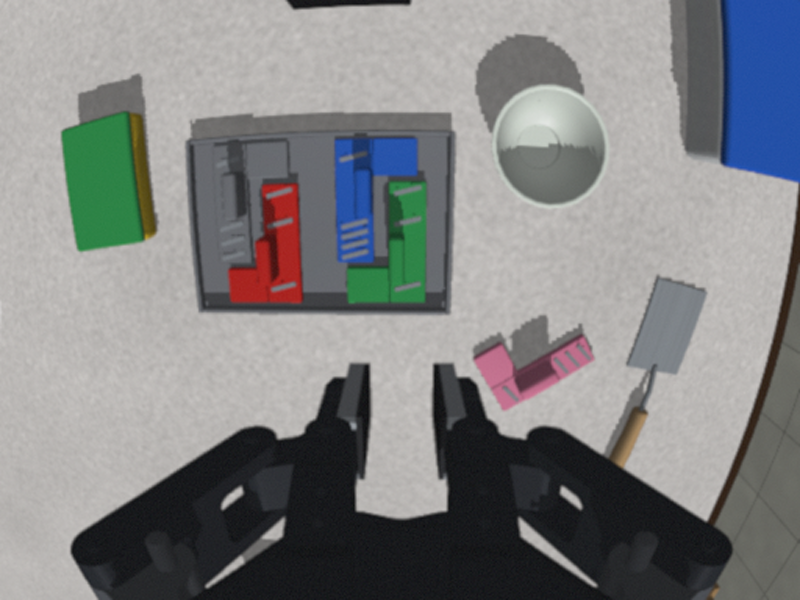

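View pics/j4sx.png

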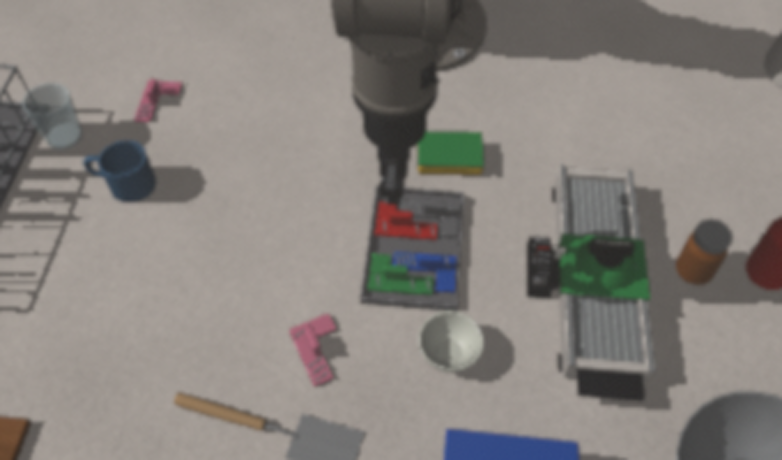

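```bash
python3 - <<'E'
from h import *
ci=load('j4')[1];s=.64
f=lambda u,v,z:onz('wrist',ci,u*s-.2,v*s-.2,z)
tc=np.mean([f(u,v,15) for u,v in [(189,137),(454,132),(448,312),(200,312)]],0);print('tray',tc.round(1))
for n,p,i in [('red',[(302,303),(299,184),(263,186),(229,303)],[0,1,2,3]),('green',[(425,303),(427,181),(390,182),(348,303)],[0,1,2,3]),('blue',[(335,139),(338,262),(374,261),(417,139)],[0,1,2,3]),('grey',[(215,144),(289,140),(288,178)],[0,3,4])]:
    t,y=fit([f(u,v,12) for u,v in p],i); print(n,(t-tc[:2]).round(1))
im,_=snap('side','j5'); cv2.imwrite('pics/j5x.png',cv2.resize(im,(800,600),interpolation=2))
E
```

```text
tray [525.   41.1  15. ]
pos [487.5  15.3] yaw 88.9 res [0.8 0.6 0.6 1.2]
red [-37.5 -25.8]
pos [588.1  16. ] yaw 90.0 res [0.4 0.7 0.6 0.3]
green [ 63.1 -25.2]
pos [563.6  66.7] yaw -89.8 res [0.3 0.5 0.9 1.1]
blue [38.6 25.6]
pos [463.9  67.7] yaw -91.7 res [1.2 0.6 0.8]
grey [-61.1  26.6]
```

View pics/j5x.png

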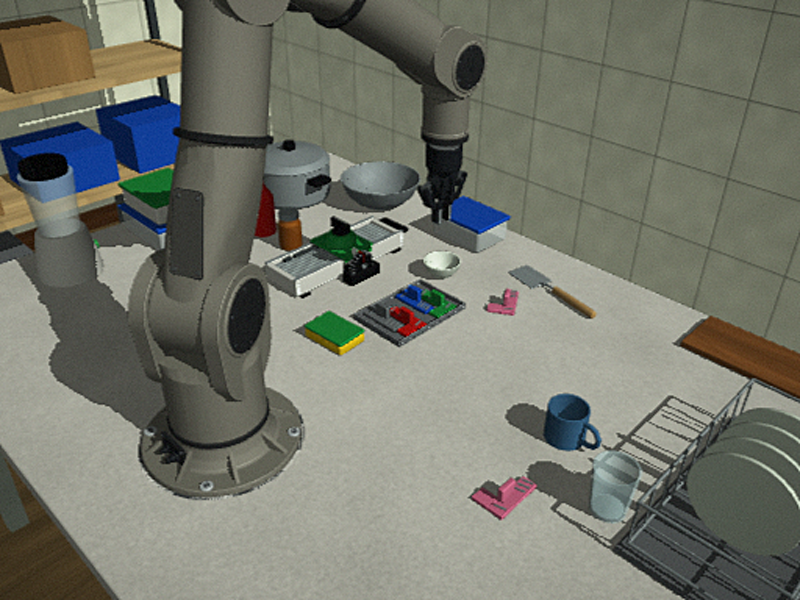

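Emit:
send_rows --targets '[[[0.1,0,0,0],[0.2,0,0,0],[0.3,0,0,0],[0.4,0,0,0],[0.44,0,0,0],[0.44,0,0,0],[0.44,0,0,0],[0.44,0,0,0]]]'

```text
time: 42.35
eef_pos: [586.1, 233.9, 218.5]
eef_rot: [0.706, 0.708, -0.001, 0.0]
wrist_force: [-0.2, 0.5, 0.2]
grip_width: 21.3
```

```bash
python3 - <<'E'
from h import *
o=st()
im,ci=snap('wrist','k1')
cv2.imwrite('pics/k1x.png',cv2.resize(im,(800,600),interpolation=2))
E
```

```text
t 42.35 tcp [586.1 233.9 218.5] toolx [-0.002  1.    -0.001] z [-0.001 -0.001 -1.   ] F [-0.2  0.5  0.2] g 21.3 q [-0.74  0.38  0.34  1.74 -0.14  1.05 -0.35]
```

View pics/k1x.png

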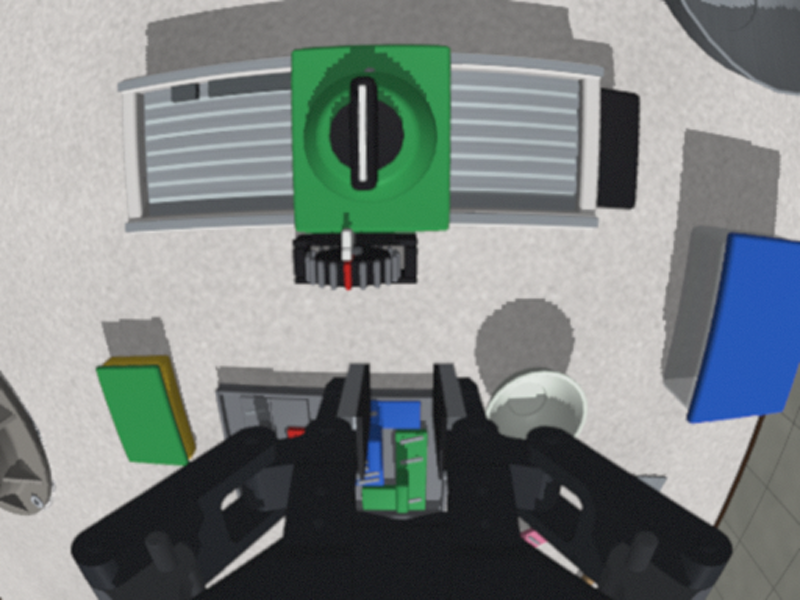

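Red rib at the pointer (347,275), knob across (363,133), guard home, gripper clear of everything. Handing in.

```bash
python3 -c "
from plant import robot
print(robot.finish_job())"
```

```text
the job is handed in; nothing more can be done
None
```

The slicer is put away and all the plates present are in the tray. I handed the job in at about 42 s, and the system reported no verdict.

- **Wheel:** I rolled it back five clicks, one drag per click. It never went past the mark, and the last picture shows the red rib at the pointer.
- **Guard and knob:** I freed the knob, slid the guard to its end stop (about 120 mm by camera, give or take 1 mm) and turned the knob back across until it met its stop. The last picture shows the bar across the slicer.
- **Plates:** Red, grey, blue and green were there; I saw no orange or yellow ones, and left the two pink lookalikes alone. The last measurement put all four inside the tray limits, within about 2 mm of their planned places. They look flat, with none overlapping and none on the rim. Grey could only be fitted from three corners, which gave a yaw about 1.7° off.
- **Bystanders:** The jar, mug and bowl stand upright and look unmoved in the last pictures, though I did not measure their positions.

The gripper was empty and clear of everything when I handed in. I saw no knocked plate or slackened grip during the run, and no check failed.

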